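# Set the stroke stop of a tart-shell press

## Robot

A 6-joint arm with a two-finger parallel gripper is mounted at the origin on the work surface. World frame = base frame: x ahead of the robot, y to its left, z up, the work surface at z = 0. Lengths are in mm, angles in rad, forces in N, time in s.
With the tool pointing down it reaches from about 275 to 750 mm from the base axis. Payload 10.2 kg.
Tool frame: the origin (TCP) lies midway between the tips of the shut fingers; the grasp point (between the pads) lies 19 mm behind it; z points along the fingers, y is the direction in which the jaws open and shut (so a half turn about z gives the same grasp; the last joint's range is limited). The gripper opens to 85 mm and grips with 20 to 120 N. Pads are 22 mm wide; open, the fingers measure 114 mm over their backs; the gripper's body (76 mm by 85 mm) begins 54 mm behind the grasp point. The pads swing forward as they close: fully open they stand 13 mm farther back than shut.
Start: joints at [1.105, 0.313, 1.498, -0, 1.331, -0.223], TCP at [126.234, 509.604, 231.294] pointing down, gripper open.
Joint ranges: [-2.94, 2.94], [-0.97, 2.17], [0.19, 2.56], [-1.23, 4.37], [0.02, 3.11], [-2.88, 2.88]. Speed limits (rad/s): [2.39, 2.39, 3.01, 3.14, 3.14, 3.14].

## Interface

Orientations are given as a unit quaternion [w, x, y, z].
In Python, from rig import sense, optics, ctrl gives the robot as it stands.
- The arm moves only by the tool play_rows, never from a script. Its argument "plan" is a list of rows, each a list of 7 numbers: the shift along the world's x, y, z in mm, then the turn, a rotation vector about the world's x, y, z in rad, then the opening, from -1 (shut) to 1 (fully open), so that 0 is half open. A call has 1 to 5 rows; each row shifts and turns the pose as measured when the row begins; what a row does not reach is not made up. A row lasts 1/12 s, in which the tool goes at most 41.7 mm and 7.16 degrees, less where a joint would pass 70% of its speed; a pose out of reach is approached as far as the arm can. A call is refused whole if a number of a shift passes 41.7 or a number of a turn 0.125, either way. A call with a gripper value outside its range is refused whole. The fingers move at their own pace and stop on an object; "grip_force" is the grip in N (left out, the last holds). Time passes only in rows, so rows that do not move let the fingers close. It gives the time, the measured TCP pose, the force and the opening at its end, in the units of the state.
- sense(): the state, without advancing time (a new reading comes with each control period).
- optics.capture(name): name is "side" or "top" or "wrist"; returns a dict with "img" (400x640x3 uint8, blue, green, red), "fx", "fy", "cx", "cy" (pixels), "dist" ([k1, k2, p1, p2, k3] as OpenCV has them; the pictures are not rectified), "world_to_cam" (4x4, takes a point from world to camera coordinates). Camera axes: x right, y up, looking along -z (the intrinsics and any distortion apply to the point x, -y, -z); pixel columns grow to the right and rows downward; lengths in mm; the calibration is good to about 2 mm. A picture is of the moment at which its call begins. There is no depth.
- ctrl.finish_job(): hands the job in, once; it reports no verdict.
The state is a dict: "time_s": time; "joints": joint angles; "dq": joint speeds; "tau": joint torques, N m; "eef_pos": TCP position; "ee_rot": TCP orientation; "force": force on the tool from outside, world axes, zero at the start; "wrist_torque": the same for the moment, N m; "grip_width": opening from 0.0 (shut) to 1.0 (fully open).
Only numpy, scipy, OpenCV 4.12 (cv2) and the standard library are available. Lean on these libraries where they do the work, as an engineer would, in place of code of your own. Each camera call takes 0.05 s, during which the arm holds its last target. There are 200 camera calls.

## Task

Set the stroke stop of this tart press: take the socket driver from its stand, fit it on the square head of the stop screw and turn the screw down, by feel, until its foot just nips the setting block lying under it. Put the driver back upright in its stand, and draw the block along by a centimetre or two to feel that it drags lightly under the screw, neither loose nor jammed; leave it there, lying flat and still lightly nipped, for the lock nut to be tightened. Turn the screw only with the driver, never bear hard on the block with it, and leave the tart tin, mug and spray bottle alone.

Things in the scene. Friction and masses are not known exactly. Their poses are not given: they have to be found in the camera images.
- screw_head (a point): Centre of the top of the stop screw's upright square head: dark steel, 12 mm across flats, 15 mm tall, the top 3 mm tapering to 7 mm. z up, x and y square to the flats, turning with it. Clockwise from above lowers the screw, 6 mm a turn; it stays where left. Its flat hard-rubber foot starts clear of the block and meets it within half a turn; find by feel where it meets it, the screw's length is not known.
- screw_boss (a point): Top centre of the fixed boss in which the screw turns, at the free end of the white press's crosshead: 44 mm wide, 85 to 112 mm above the table; a loose lock nut, 8 mm tall, lies on it. Feel of the screw: turning it free takes a steady 0.15 N m (less when held still); once the foot bears on the block, each N of pressure adds 4 to 10 mN m and each rad turned adds some 15 to 40 N. Aim at 4 to 6 N; 1.5 to 8 N will do.
- block_knob (a point): Grip point on the setting block's upright knob: dark steel, 18 mm diameter, thick from 14 mm below to 14 mm above this point, which lies 26 mm above the bar's top; a 12 mm stem joins it to the bar. Axes are the block's: x along the bar, away from the knob, z up.
- block_bar (a point): Centre of the setting block's bar: plain aluminium, 120 x 34 x 20 mm, about 0.25 kg, flat on the press's steel bed. The knob stands 45 mm to the -x side of here, about 65 mm from the screw's axis, which is over the +x half. Drawn up to 20 mm towards its own -x the bar is still wholly under the screw's foot (29 mm wide). Axes as for the knob.
- driver_grip (a point): Middle of the socket driver's black handle, where to grip it: upright, 26 mm square with rounded edges, 70 mm long, x and y square to its flats, z up along the driver. The driver is 145 mm long, 0.15 kg: handle above, 12 mm steel shank, square steel socket 20 mm wide and 24 mm tall at the bottom. It starts upright in the stand.
- driver_mouth (a point): Centre of the open lower end of the driver's socket, 105 mm below the handle's middle. The opening is 14 mm square and 16 mm deep, its sides parallel to the handle's flats (1 mm free on each side of the screw's head, about 0.18 rad of play either way). Fully on, the mouth is 16 mm below the top of the screw's head.
- stand_hole (a point): Centre of the mouth of the round hole in which the driver stands, 32 mm wide and 30 mm deep with a level floor, z up; in the top (42 mm above the table) of a fixed white plastic block 100 x 70 mm, 18 mm from its middle. Two low steel bits sit at the block's other end.
- tins: Bystander: round open tart tin, 92 mm wide, 26 mm tall; origin at the centre of its underside. Leave it alone.
- mug: Bystander: white mug, 80 mm wide, 88 mm tall; origin at the centre of its underside. Leave it alone.
- spray: Bystander: white spray bottle, 72 mm wide, 175 mm tall; origin at the centre of its underside. Leave it alone.
Not all that is in view belongs to the job. Of the things that look like the part that bears driver_grip, the middle-sized one is meant.

How it is judged:
By the outcome, as a careful person would: the job done as asked, in the order asked, and still so for the second after the job is handed in, with the robot touching nothing.
It also fails if it takes over 72 s, if anything falls off the work surface, if the arm or the gripper's body presses on something with over 40 N, if the wrist force passes 120 N, or if a joint passes its speed limit or range.

## Working session

There is one attempt and no reset: what is moved stays moved. The work goes in short steps, Python scripts to look and compute and a tool call to move; the robot and the scene stay as the last step left them, time stands still between calls to the robot, and variables do not carry over. Pictures are saved under pics/ and viewed, about 8 in all and at most 12, crops included, and the job is handed in when it is done.

Besides the shell and the picture viewer there is one more tool, called after "Call:" by a JSON object that holds its "fn" and its "kwargs", one argument or row to a line. play_rows: Moves the arm, as the interface text tells. Its arguments: {"type":"object","properties":{"plan":{"type":"array"},"grip_force":{"type":"number"}},"required":["plan"]}

```bash
mkdir -p pics
cat > h.py <<'E'
import numpy as np, cv2, json
from rig import sense, optics, ctrl
def cap(n, save=None):
    c=optics.capture(n); 
    c={k:(np.array(v) if k!='name' else v) for k,v in c.items()}
    np.savez(f'{n}.npz',**c)
    if save: cv2.imwrite(f'pics/{save}.png',c['img'])
    return c
def load(n): return dict(np.load(f'{n}.npz'))
def K(c): return np.array([[c['fx'],0,c['cx']],[0,c['fy'],c['cy']],[0,0,1.]])
def proj(c,P):
    P=np.atleast_2d(np.array(P,float)); q=(c['world_to_cam']@np.c_[P,np.ones(len(P))].T)[:3].T*[1,-1,-1]
    return cv2.projectPoints(q,np.zeros(3),np.zeros(3),K(c),c['dist'])[0].reshape(-1,2)
def ray(c,uv):
    u=cv2.undistortPoints(np.array(uv,float).reshape(-1,1,2),K(c),c['dist']).reshape(-1,2)
    T=c['world_to_cam']; R=T[:3,:3]; o=-R.T@T[:3,3]
    d=np.c_[u[:,0],-u[:,1],-np.ones(len(u))]@R
    return o,d/np.linalg.norm(d,axis=1)[:,None]
def onz(c,uv,z):
    o,d=ray(c,uv); return o+d*((z-o[2])/d[:,2])[:,None]
def tri(cs,uvs):
    A=np.zeros((3,3));b=np.zeros(3)
    for c,uv in zip(cs,uvs):
        o,d=ray(c,uv);M=np.eye(3)-np.outer(d[0],d[0]);A+=M;b+=M@o
    return np.linalg.solve(A,b)
E
python3 - <<'E'
from h import *
a=cap('top');b=cap('side');w=cap('wrist')
cv2.imwrite('pics/1.png',a['img']);cv2.imwrite('pics/2.png',b['img'])
print(sense())
for c in(a,b,w): print(c['fx'],c['dist'],ray(c,[[320,200]]))
E
```

```text
{'time_s': 0.15, 'joints': array([ 1.10460463e+00,  3.13284902e-01,  1.49822071e+00,  1.83473229e-05,
        1.33098720e+00, -2.23389971e-01]), 'dq': array([ 0.0015611 , -0.0011876 , -0.00109052, -0.00034697,  0.00056969,
        0.00011334]), 'tau': array([ 1.03634735e-03, -4.12372220e+01, -2.59790450e+01, -2.31144240e-04,
        3.36915946e-03, -9.23629557e-06]), 'eef_pos': array([126.14333067, 509.43934546, 230.90101128]), 'ee_rot': array([-1.60511576e-04,  1.21105031e-01,  9.92639597e-01, -4.20576237e-04]), 'force': array([ 0.07178783, -0.87355178,  0.65729919]), 'wrist_torque': array([ 0.03264939, -0.00096232, -0.02118185]), 'grip_width': 1.0005974032996026}
437.300241302224 [-0.0467431  0.         0.         0.         0.       ] (array([ 484.79926528, -175.98719404,  900.97842555]), array([[ 0.08521484, -0.01316534, -0.99627562]]))
491.2633052053829 [-0.15373403  0.          0.          0.          0.        ] (array([134.69580635, 270.83177374, 815.20568382]), array([[ 0.45019613, -0.48201071, -0.75165758]]))
342.7583860592841 [-0.036057  0.        0.        0.        0.      ] (array([ 53.90807251, 527.3738478 , 373.33478652]), array([[ 0.29086181, -0.08133533, -0.95330162]]))
```

View pics/1.png

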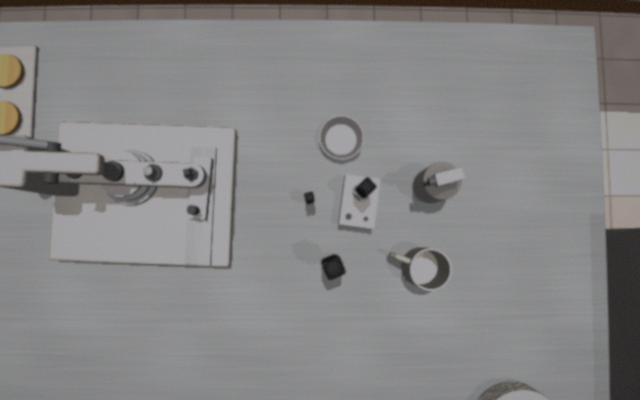

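View pics/2.png

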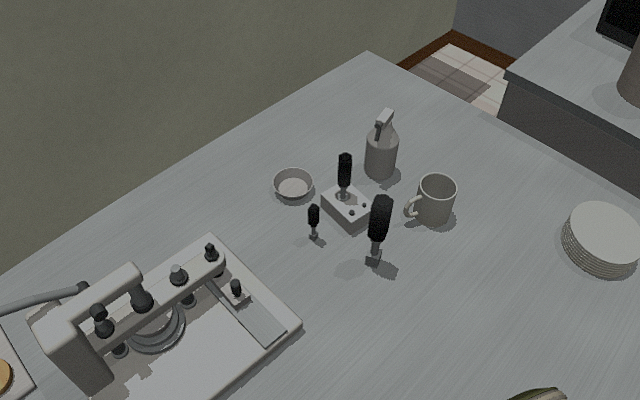

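Top: press at left with the screw head about (190,174) and knob at (193,210); the middle driver is in the stand at about (366,187). Side: screw head (210,247), knob (236,287), driver in stand (344,170). I'll crop closer.

Run:
```python
from h import *
a=load('top');b=load('side')
g=lambda c,x,y,w,h,s:cv2.resize(c['img'][y:y+h,x:x+w],None,fx=s,fy=s,interpolation=cv2.INTER_CUBIC)
A=g(a,160,140,80,60+20,5);B=g(a,330,160,80,80,5);C=g(b,180,220,80,80,5)[:400];D=g(b,310,140,80,80,5)
im=np.vstack([np.hstack([A,B]),np.hstack([C,D])]);im=cv2.resize(im,(600,600));im=cv2.convertScaleAbs(im,alpha=1.5,beta=15)
cv2.imwrite('pics/3.png',im)
for p in [(0,0,0),(300,0,0),(500,0,0),(500,-300,0),(500,300,0)]: print(p,proj(a,[p]),proj(b,[p]))
```

```text
(0, 0, 0) [[227.9662117  477.64551563]] [[498.57007681 501.98436787]]
(300, 0, 0) [[227.94155982 328.7012647 ]] [[353.95568431 379.63182764]]
(500, 0, 0) [[228.5473078  230.22606346]] [[273.61771994 307.26074477]]
(500, -300, 0) [[374.33750082 229.74606591]] [[376.75242416 218.27795323]]
(500, 300, 0) [[ 83.28305771 230.49953774]] [[140.71919203 419.10345538]]
```

View pics/3.png

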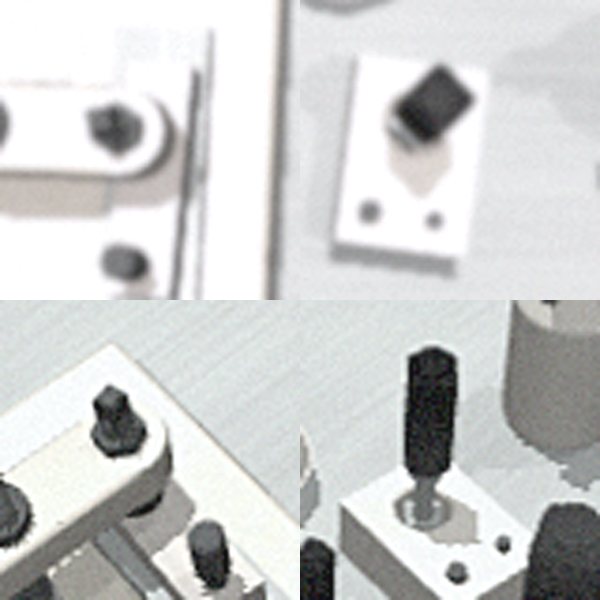

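Zoomed picture: in the top view the screw/nut is at about (190.7,174.5) and the knob top at (193,209). In the side view the head top is at (209.6,244.5). The driver handle sits at roughly 45° in the stand. I'll work out rough positions next.

Run:
```python
from h import *
a=load('top');b=load('side')
print('head',tri([a,b],[[190.7,174],[209.6,244.5]]), onz(a,[[190.7,174.5]],135), onz(b,[[209.6,244.5]],135))
print('knob',tri([a,b],[[192.5,209.3],[236,281]]),onz(a,[[192.5,209.3]],80))
# driver top: top-crop quad centre; side crop cap (431,350)
print('drv',tri([a,b],[[330+137/3.75,160+103/3.75],[310+131/3.75,140+53/3.75]]))
print('hole rim side',onz(b,[[310+121/3.75,140+210/3.75]],42))
s=sense(); print(s['eef_pos'])
w=load('wrist'); print(s['ee_rot']); print(w['world_to_cam'])
```

```text
head [598.03367902  41.35020909 142.46205889] [[595.7795658   41.14616707 135.        ]] [[606.16650647  40.55681747 135.        ]]
knob [536.13781337  45.52223477 103.1807053 ] [[538.0196639   52.31074192  80.        ]]
drv [ 569.67626209 -263.89680372  166.42336476]
hole rim side [[ 572.1450973  -266.14259804   42.        ]]
[126.14333067 509.43934546 230.90101128]
[-1.60511576e-04  1.21105031e-01  9.92639597e-01 -4.20576237e-04]
[[ 2.40444165e-01  9.70662924e-01 -3.01821136e-04 -5.24751442e+02]
 [-9.28335274e-01  2.29868285e-01 -2.92154395e-01  3.78896424e+01]
 [-2.83514061e-01  7.05270108e-02  9.56371119e-01 -3.78957012e+02]
 [ 0.00000000e+00  0.00000000e+00  0.00000000e+00  1.00000000e+00]]
```

Call:
{"fn": "play_rows", "kwargs": {
  "plan": [
    [0,0,20,0,0,0,1]
  ]
}}

```text
time_s: 0.23
eef_pos: [125.6, 508.2, 247.8]
ee_rot: [-0.001, 0.121, 0.993, -0.004]
force: [0.6, -1.2, -0.6]
grip_width: 1.001
```

Call:
{"fn": "play_rows", "kwargs": {
  "plan": [
    [24,-27,15,0,0,0,1],
    [24,-27,15,0,0,0,1],
    [26,-29,10,0,0,0,1],
    [26,-29,10,0,0,0,1],
    [27,-29,0,0,0,0,1]
  ]
}}

```text
time_s: 0.65
eef_pos: [251.8, 365.2, 300.9]
ee_rot: [-0.001, 0.115, 0.993, -0.003]
force: [-0.0, 0.3, 0.1]
grip_width: 0.999
```

Call:
{"fn": "play_rows", "kwargs": {
  "plan": [
    [27,-29,0,0,0,0,1],
    [27,-29,0,0,0,0,1],
    [27,-29,0,0,0,0,1],
    [27,-29,0,0,0,0,1],
    [27,-29,0,0,0,0,1]
  ]
}}

```text
time_s: 1.07
eef_pos: [390.9, 211.7, 301.7]
ee_rot: [-0.0, 0.115, 0.993, -0.002]
force: [0.9, 1.1, 0.7]
grip_width: 1.0
```

Call:
{"fn": "play_rows", "kwargs": {
  "plan": [
    [27,-29,0,0,0,0,1],
    [27,-29,0,0,0,0,1],
    [27,-29,0,0,0,0,1],
    [27,-29,0,0,0,0,1],
    [20,-20,0,0,0,0,1]
  ]
}}

```text
time_s: 1.48
eef_pos: [524.1, 65.2, 301.1]
ee_rot: [-0.001, 0.116, 0.993, -0.002]
force: [-0.3, 0.5, -0.4]
grip_width: 0.997
```

Call:
{"fn": "play_rows", "kwargs": {
  "plan": [
    [28,-12,-20,0,0,0,1],
    [25,-10,-20,0,0,0,1],
    [5,-2,-20,0,0,0,1],
    [0,0,0,0,0,0,1],
    [0,0,0,0,0,0,1]
  ]
}}

```text
time_s: 1.9
eef_pos: [587.3, 33.4, 236.8]
ee_rot: [-0.001, 0.12, 0.993, -0.003]
force: [-0.6, 0.7, 0.3]
grip_width: 1.003
```

Run:
```python
from h import *
w=cap('wrist'); s=sense(); print(s['eef_pos'],s['ee_rot'],s['wrist_torque'],s['joints'])
p=proj(w,[[597,41,140]])[0];print(p, proj(w,[[538,50,70]]))
x,y=int(p[0])-80,int(p[1])-60
x=max(0,min(480,x));y=max(0,min(280,y))
print(x,y)
crop=cv2.resize(w['img'][y:y+120,x:x+160],None,fx=4,fy=4,interpolation=cv2.INTER_CUBIC)
crop=cv2.convertScaleAbs(crop,alpha=2,beta=10)
cv2.imwrite('pics/4.png',crop)
```

```text
[586.97736784  33.61970496 236.78091913] [-0.00157284  0.12010524  0.99275648 -0.0026143 ] [ 0.01287045  0.02029377 -0.03494845] [-0.1395674   0.45212438  1.2843539  -0.00535865  1.40816158 -1.4686951 ]
[336.66675471 208.28914752] [[328.72530482 119.0451564 ]]
256 148
```

View pics/4.png

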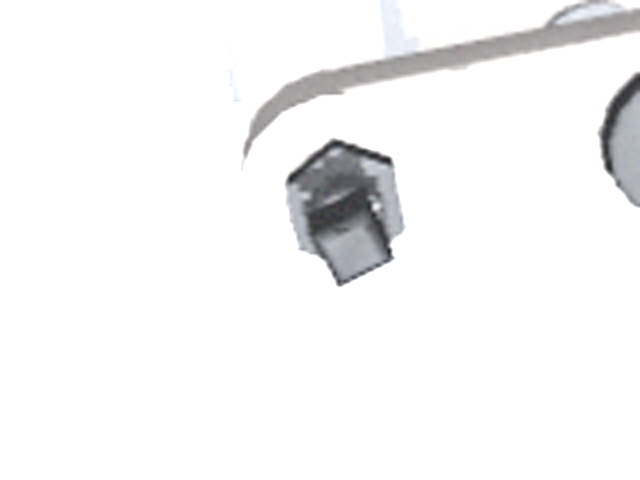

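The wrist crop (4x, origin 256,148) shows the hex nut centred at about (345,195). The square head leans down the picture, its far outline corners at (340,285) and (392,258). I'll enlarge this with less gain.

Run:
```python
from h import *
w=load('wrist')
cr=w['img'][180:224,322:362]; print(cr.min(),cr.max())
cr=cv2.resize(cr,None,fx=13,fy=13,interpolation=cv2.INTER_LINEAR)
cv2.imwrite('pics/5.png',np.clip((cr.astype(float)-10)*1.7,0,255).astype('uint8'))
```

```text
21 193
```

View pics/5.png

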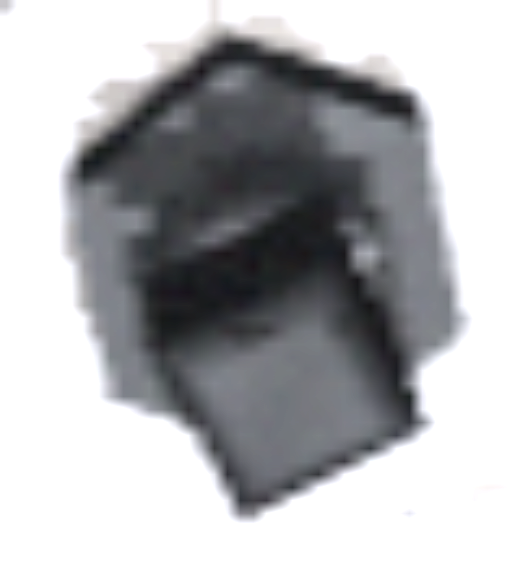

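The far top edge runs from (240,515) to (420,420) in 13x px, and the near corners are at about (155,335) and (335,265), so the head is clearly yawed.

Run:
```python
from h import *
w=load('wrist');b=load('side');a=load('top')
q=np.array([[240,515],[420,420],[335,265],[155,335]])/13.+[321.5,179.5]
for z in (132,138):
    P=onz(w,q,z); print(z,P.round(1).tolist(),P.mean(0).round(1))
    for i in range(4):
        d=P[(i+1)%4]-P[i]; print(np.linalg.norm(d).round(1), np.degrees(np.arctan2(d[1],d[0])).round(1))
c=q.mean(0)
print(tri([w,b],[c,[209.6,246.5]]),tri([w,b,a],[c,[209.6,246.5],[190.7,173.7]]))
# nut top centre z=120
n=np.array([265,200])/13.+[321.5,179.5]; print(onz(w,[n],120))
print(ray(w,[c])[1], ray(b,[[209.6,246.5]])[1])
```

```text
132 [[608.9, 41.1, 132.0], [605.6, 52.7, 132.0], [595.1, 50.0, 132.0], [596.8, 38.8, 132.0]] [601.6  45.6 132. ]
12.1 105.8
10.9 -165.3
11.3 -81.4
12.3 10.8
138 [[606.6, 41.4, 138.0], [603.4, 52.7, 138.0], [593.2, 50.0, 138.0], [594.8, 39.1, 138.0]] [599.5  45.8 138. ]
11.8 105.8
10.6 -165.3
11.0 -81.4
12.0 10.8
[597.76790683  45.79377127 142.52506266] [599.23936621  43.61040576 136.91359214]
[[593.89616988  46.64512964 120.        ]]
[[ 0.32844639 -0.02348599 -0.94423057]] [[ 0.54652265 -0.26580399 -0.79414182]]
```

Call:
{"fn": "play_rows", "kwargs": {
  "plan": [
    [30,-3,-10,0,0,0,1],
    [30,-3,-10,0,0,0,1],
    [24,-2,-10,0,0,0,1],
    [0,0,0,0,0,0,1],
    [0,0,0,0,0,0,1]
  ]
}}

```text
time_s: 2.37
eef_pos: [672.1, 28.9, 213.9]
ee_rot: [0.002, 0.118, 0.993, -0.003]
force: [-0.3, -0.6, -0.2]
grip_width: 0.998
```

Run:
```python
from h import *
w=cap('wrist'); s=sense(); print(s['eef_pos'],s['ee_rot'])
p=proj(w,[[599,45,138]])[0];print(p)
x,y=int(p[0])-22,int(p[1])-22; print(x,y)
np.save('o.npy',[x,y])
cr=cv2.resize(w['img'][y:y+44,x:x+44],None,fx=13,fy=13,interpolation=cv2.INTER_LINEAR)
cv2.imwrite('pics/6.png',np.clip((cr.astype(float)-10)*1.7,0,255).astype('uint8'))
```

```text
[671.79136536  28.87281872 213.86414838] [ 0.00208427  0.11808954  0.99299759 -0.0025105 ]
[320.99887142  90.80814579]
298 68
```

View pics/6.png

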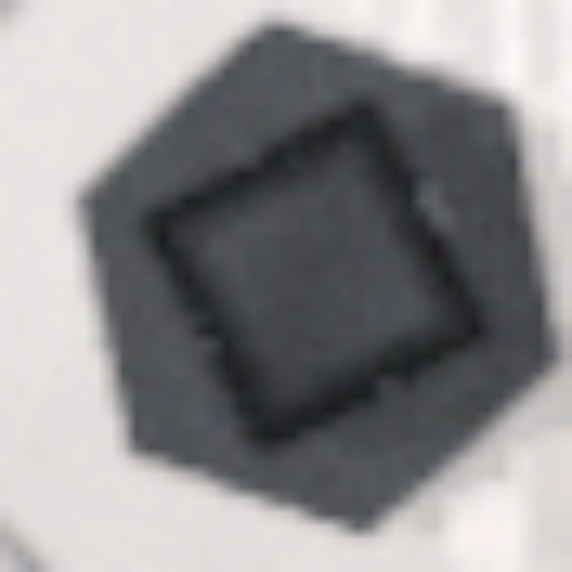

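Clear plan view (13x, origin 298,68): head corners at (150,215), (372,100), (485,332) and (262,445), nearly concentric with the nut.

Run:
```python
from h import *
w=load('wrist')
q=np.array([[150,215],[372,100],[485,332],[262,445]])/13.+[297.5,67.5]
for z in (130,138):
    P=onz(w,q,z); print(z,P.mean(0).round(1))
    for i in range(4):
        d=P[(i+1)%4]-P[i]; print(np.linalg.norm(d).round(1), (np.degrees(np.arctan2(d[1],d[0]))%90).round(1))
b=load('side');print(tri([w,b],[q.mean(0),[209.6,244.5]]))
n=np.array([[80,200],[280,20],[512,105],[555,358],[362,530],[135,450]])/13.+[297.5,67.5]
print(onz(w,n,120).mean(0))
print(sense()['joints'])
```

```text
130 [597.8  45.8 130. ]
12.0 12.7
12.1 13.7
12.1 12.6
12.1 12.9
138 [597.9  45.8 138. ]
11.5 12.7
11.7 13.7
11.7 12.6
11.6 12.9
[597.62342533  45.37973742 147.68356493]
[598.02883299  45.85207194 120.        ]
[-0.12896324  0.66194829  1.00847779 -0.00500351  1.46694632 -1.46251863]
```

Call:
{"fn": "play_rows", "kwargs": {
  "plan": [
    [-3,-38,10,0,0,0,1],
    [-3,-38,10,0,0,0,1],
    [-4,-38,10,0,0,0,1],
    [-4,-39,0,0,0,0,1],
    [-4,-39,0,0,0,0,1]
  ]
}}

```text
time_s: 2.83
eef_pos: [649.5, -157.9, 253.9]
ee_rot: [0.006, 0.11, 0.994, -0.003]
force: [-0.0, -0.2, 0.4]
grip_width: 1.006
```

Call:
{"fn": "play_rows", "kwargs": {
  "plan": [
    [-4,-39,0,0,0,0,1],
    [-4,-39,0,0,0,0,1],
    [-4,-39,0,0,0,0,1],
    [-2,-12,0,0,0,0,1],
    [0,0,0,0,0,0,1]
  ]
}}

```text
time_s: 3.25
eef_pos: [629.0, -296.8, 264.5]
ee_rot: [0.011, 0.113, 0.994, -0.006]
force: [0.3, 1.0, 0.1]
grip_width: 0.996
```

Run:
```python
from h import *
w=cap('wrist'); s=sense(); print(s['eef_pos'],s['ee_rot'],s['joints'])
p=proj(w,[[570,-265,155]])[0];print(p)
x,y=max(0,int(p[0])-50),max(0,int(p[1])-50); print(x,y)
cr=cv2.resize(w['img'][y:y+100,x:x+100],None,fx=6,fy=6,interpolation=cv2.INTER_LINEAR)
cv2.imwrite('pics/7.png',np.clip((cr.astype(float)-5)*2.2,0,255).astype('uint8'))
```

```text
[ 629.32112263 -295.66393819  264.76369003] [ 0.01077633  0.11222931  0.99360798 -0.00562429] [-6.07386694e-01  6.92859551e-01  8.27753345e-01  3.37747995e-04
  1.59667004e+00 -1.95322098e+00]
[349.24264667 103.00247804]
299 53
```

View pics/7.png

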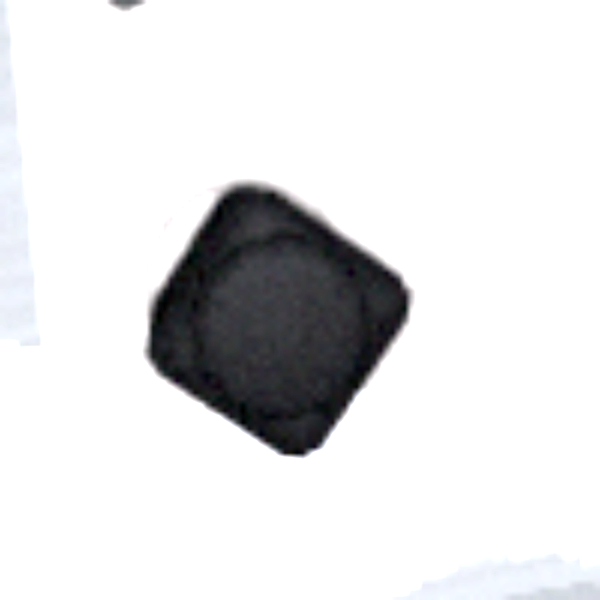

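The handle is a dark rounded square centred near (282,322) in the 6x crop (origin 299,53), turned about 30°. Nothing else is close to it. Now the pose by mask.

```bash
cat >> h.py <<'E'
from scipy.spatial.transform import Rotation as Ro
def tool():
    s=sense(); q=s['ee_rot']; R=Ro.from_quat([q[1],q[2],q[3],q[0]])
    M=R.as_matrix(); z=M[:,2]
    t=np.cross(z,[0,0,-1]) # rotvec to bring tool upright
    return s, np.degrees(np.arctan2(M[1,1],M[0,1])), t
E
python3 - <<'E'
from h import *
w=load('wrist'); g=w['img'].max(2); m=(g<60).astype('uint8'); m[:,:299]=0;m[:57]=0;m[150:]=0;m[:,399:]=0
cs,_=cv2.findContours(m,cv2.RETR_EXTERNAL,cv2.CHAIN_APPROX_NONE); c=max(cs,key=cv2.contourArea); print(cv2.contourArea(c),cv2.minAreaRect(c))
for z in (150,):
    P=onz(w,c.reshape(-1,2),z)[:,:2].astype('float32'); print(z,cv2.minAreaRect(P))
print('cap',onz(w,[[282/6+298.5,322/6+52.5]],157))
s,y,t=tool();print(s['eef_pos'],y,t)
E
```

```text
1203.0 ((343.9615173339844, 105.80767822265625), (36.8875617980957, 35.778160095214844), 33.690067291259766)
150 ((571.6318359375, -268.8700866699219), (26.569652557373047, 25.164094924926758), 44.16350173950195)
cap [[ 571.40124789 -268.10817727  157.        ]]
[ 629.32112263 -295.66393819  264.76369003] 77.10566966800151 [0.01359551 0.02015247 0.        ]
```

Call:
{"fn": "play_rows", "kwargs": {
  "plan": [
    [-14,7,0,0.0136,0.02,-0.115,1],
    [-14,7,0,0,0,-0.115,1],
    [-14,7,0,0,0,-0.115,1],
    [-14,6,0,0,0,-0.115,1],
    [-4,2,0,0,0,-0.115,1]
  ]
}}

```text
time_s: 3.72
eef_pos: [568.1, -254.8, 268.1]
ee_rot: [0.001, 0.395, 0.918, 0.0]
force: [0.5, 0.0, 0.2]
grip_width: 0.997
```

Call:
{"fn": "play_rows", "kwargs": {
  "plan": [
    [0,0,-5,0,0,0,1],
    [0,0,0,0,0,0,1]
  ]
}}

```text
time_s: 3.88
eef_pos: [567.9, -249.9, 265.2]
ee_rot: [0.002, 0.394, 0.919, 0.0]
force: [0.5, 0.2, -0.4]
grip_width: 0.999
```

```bash
python3 -c "
from h import *
s,y,t=tool();print(s['eef_pos'],y,t,np.array([571.5,-268.5])-s['eef_pos'][:2],np.radians(44.1-y))"
```

```text
[ 567.9495591  -249.91182067  265.21916793] 43.588907344554954 [0.00146081 0.00389873 0.        ] [  3.5504409  -18.58817933] 0.008920249620276998
```

Call:
{"fn": "play_rows", "kwargs": {
  "plan": [
    [3.5,-18,-20,0.0015,0.004,0.009,1],
    [0,0,-25,0,0,0,1],
    [0,0,0,0,0,0,1],
    [0,0,0,0,0,0,1]
  ]
}}

```text
time_s: 4.22
eef_pos: [573.9, -264.1, 221.7]
ee_rot: [0.002, 0.381, 0.925, -0.0]
force: [1.1, -0.3, 0.4]
grip_width: 1.003
```

```bash
python3 -c "
from h import *
s,y,t=tool();print(s['eef_pos'],y,t,np.array([571.5,-268.5])-s['eef_pos'][:2],np.radians(44.1-y))"
```

```text
[ 573.92592637 -264.08491411  221.73560331] 45.22783871247485 [0.00194155 0.00399062 0.        ] [-2.42592637 -4.41508589] -0.019684498964139735
```

Call:
{"fn": "play_rows", "kwargs": {
  "plan": [
    [-2.4,-4.4,0,0.002,0.004,-0.02,1],
    [0,0,-25,0,0,0,1],
    [0,0,-15,0,0,0,1],
    [0,0,0,0,0,0,1],
    [0,0,0,0,0,0,1]
  ]
}}

```text
time_s: 4.63
eef_pos: [573.6, -268.8, 187.5]
ee_rot: [0.004, 0.389, 0.921, -0.001]
force: [0.0, -0.1, 1.3]
grip_width: 0.994
```

```bash
python3 -c "
from h import *
s,y,t=tool();print(s['eef_pos'],y,t,np.array([571.5,-268.5])-s['eef_pos'][:2],np.radians(44.1-y))"
```

```text
[ 573.62997443 -268.75459934  187.45201725] 44.264936782968554 [0.00465332 0.0063502  0.        ] [-2.12997443  0.25459934] -0.0028786899204485583
```

Call:
{"fn": "play_rows", "kwargs": {
  "plan": [
    [-2,0,-20,0.005,0.006,0,1],
    [0,0,-28,0,0,0,1],
    [0,0,-28,0,0,0,1],
    [0,0,-12,0,0,0,1],
    [0,0,0,0,0,0,1]
  ]
}}

```text
time_s: 5.05
eef_pos: [575.0, -271.1, 106.9]
ee_rot: [0.007, 0.388, 0.922, -0.001]
force: [0.6, 0.0, -0.8]
grip_width: 1.002
```

```bash
python3 -c "
from h import *
s,y,t=tool();print(s['eef_pos'],y,t,np.array([571.5,-268.5])-s['eef_pos'][:2],np.radians(44.1-y),s['wrist_torque'])"
```

```text
[ 574.9720725  -271.05683208  106.92463109] 44.31969913349189 [0.00853963 0.01257447 0.        ] [-3.4720725   2.55683208] -0.003834473243211963 [ 0.05364699 -0.01815488  0.01095635]
```

Call:
{"fn": "play_rows", "kwargs": {
  "plan": [
    [-3.5,2.5,-7,0.0085,0.0125,0,1],
    [0,0,0,0,0,0,1],
    [0,0,0,0,0,0,1]
  ]
}}

```text
time_s: 5.3
eef_pos: [572.8, -269.4, 103.9]
ee_rot: [0.002, 0.388, 0.922, -0.0]
force: [0.1, -0.7, 0.4]
grip_width: 1.003
```

```bash
python3 -c "
from h import *
s,y,t=tool();print(s['eef_pos'],y,t,np.array([571.5,-268.5])-s['eef_pos'][:2],np.radians(44.1-y),s['wrist_torque'])"
```

```text
[ 572.79575437 -269.41350845  103.92279836] 44.33609375963142 [0.00246775 0.00332107 0.        ] [-1.29575437  0.91350845] -0.004120613448980281 [-0.00357869  0.02729131 -0.0036898 ]
```

Call:
{"fn": "play_rows", "kwargs": {
  "plan": [
    [-1.3,0.9,-5,0.0025,0.0033,0,0.3],
    [0,0,0,0,0,0,-0.2],
    [0,0,0,0,0,0,-1],
    [0,0,0,0,0,0,-1],
    [0,0,0,0,0,0,-1]
  ],
  "grip_force": 60
}}

```text
time_s: 5.72
eef_pos: [572.6, -269.2, 102.1]
ee_rot: [0.002, 0.388, 0.922, -0.001]
force: [0.5, 0.4, 9.7]
grip_width: 0.302
```

Call:
{"fn": "play_rows", "kwargs": {
  "plan": [
    [0,0,0,0,0,0,-1],
    [0,0,0,0,0,0,-1],
    [0,0,0,0,0,0,-1],
    [0,0,0,0,0,0,-1]
  ]
}}

```text
time_s: 6.05
eef_pos: [572.6, -269.3, 102.2]
ee_rot: [0.003, 0.388, 0.922, -0.001]
force: [-1.2, 0.2, -0.1]
grip_width: 0.294
```

```bash
python3 -c "
from h import *
s,y,t=tool();print(s['eef_pos'],y,t,s['wrist_torque'],s['force'],s['grip_width'])"
```

```text
[ 572.63736971 -269.28884491  102.22970332] 44.34556952437846 [0.00303433 0.00422722 0.        ] [ 0.03690385 -0.02692915  0.03359109] [-1.18095824  0.22827241 -0.07773611] 0.29414689372675656
```

Call:
{"fn": "play_rows", "kwargs": {
  "plan": [
    [0,0,15,0,0,0,-1],
    [0,0,35,0,0,0,-1],
    [0,0,38,0,0,0,-1],
    [0,0,38,0,0,0,-1],
    [0,0,38,0,0,0,-1]
  ]
}}

```text
time_s: 6.47
eef_pos: [568.3, -266.1, 261.1]
ee_rot: [-0.008, 0.388, 0.922, 0.002]
force: [1.2, -0.7, -0.9]
grip_width: 0.293
```

Call:
{"fn": "play_rows", "kwargs": {
  "plan": [
    [2,30,18,0,0,0.115,-1],
    [3,34,0,0,0,0.115,-1],
    [3,34,0,0,0,0.115,-1],
    [3,34,0,0,0,0.115,-1],
    [3,34,0,0,0,0.115,-1]
  ]
}}

```text
time_s: 6.88
eef_pos: [582.3, -101.8, 289.2]
ee_rot: [-0.0, 0.105, 0.994, -0.002]
force: [0.8, 0.3, -1.1]
grip_width: 0.298
```

Call:
{"fn": "play_rows", "kwargs": {
  "plan": [
    [3,34,0,0,0,0.115,-1],
    [3,34,0,0,0,0.115,-1],
    [3,32,0,0,0,0.115,-1],
    [2,25,0,0,0,0.08,-1],
    [0,0,0,0,0,0,-1]
  ]
}}

```text
time_s: 7.3
eef_pos: [592.1, 35.4, 288.9]
ee_rot: [-0.0, -0.124, 0.992, -0.001]
force: [-0.5, -0.9, -1.8]
grip_width: 0.298
```

```bash
python3 -c "
from h import *
s,y,t=tool();print(s['eef_pos'],y,t,np.array([599.3,46.1])-s['eef_pos'][:2],np.radians(103-y),s['wrist_torque'],s['force'],s['joints'])"
```

```text
[592.06482327  35.40474619 288.89440956] 104.21721422332233 [ 0.00138083 -0.00070738  0.        ] [ 7.23517673 10.69525381] -0.021244395899080205 [ 0.00856483 -0.03289938  0.03716626] [-0.54062061 -0.87831782 -1.76735926] [-1.36989205e-01  4.38002727e-01  1.17205916e+00 -1.46559484e-03
  1.53204299e+00 -1.95586498e+00]
```

Call:
{"fn": "play_rows", "kwargs": {
  "plan": [
    [7.2,10.7,-15,0.001,0,-0.02,-1],
    [0,0,-15,0,0,0,-1],
    [0,0,0,0,0,0,-1],
    [0,0,0,0,0,0,-1]
  ]
}}

```text
time_s: 7.63
eef_pos: [599.2, 47.8, 258.1]
ee_rot: [-0.0, -0.114, 0.993, -0.0]
force: [0.2, -0.3, -0.5]
grip_width: 0.294
```

Run:
```python
from h import *
s,y,t=tool();print(s['eef_pos'],y,t,np.array([599.3,46.1])-s['eef_pos'][:2],np.radians(103-y),s['wrist_torque'],s['force'])
b=cap('side');w=cap('wrist');
A=cv2.resize(b['img'][180:280,160:260],None,fx=4,fy=4,interpolation=cv2.INTER_CUBIC)
B=cv2.resize(w['img'][110:310,220:420],None,fx=2,fy=2,interpolation=cv2.INTER_CUBIC)
cv2.imwrite('pics/8.png',cv2.convertScaleAbs(np.hstack([A,B]),alpha=1.6,beta=10))
```

```text
[599.2163083   47.77492187 258.14445789] 103.0826760418337 [ 0.00077667 -0.0008205   0.        ] [ 0.0836917  -1.67492187] -0.0014429691425145157 [ 0.00067982  0.00665189 -0.01831636] [ 0.18707276 -0.28741805 -0.46811851]
```

View pics/8.png

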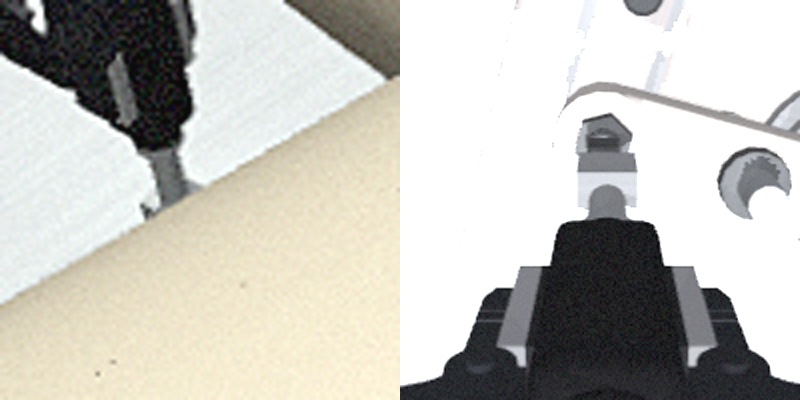

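Left half: the side view is blocked by the arm. Right half (wrist, 2x, origin 220,110): socket's lower near edge runs (578,153) to (637,153) and the nut spans (583–631, 113–150), with the head just ahead of the socket.

Run:
```python
from h import *
w=load('wrist')
f=lambda u,v:[(u-400)/2+219.75,v/2+109.75]
P=onz(w,[f(578,153),f(637,153)],168); print(P, P.mean(0))
y=np.radians(13.1)
print('axis',P.mean(0)[:2]+10*np.array([np.cos(y),np.sin(y)]))
n=onz(w,[f(583,124),f(607,113),f(631,128)],120);print(n)
h=onz(w,[f(590,137),f(618,137)],130);print(h)
print(proj(w,[[598,45.8,120]])*2-[440,220]+[400,0])
```

```text
[[590.74940891  35.34545019 168.        ]
 [586.05781235  55.55408571 168.        ]] [588.40361063  45.44976795 168.        ]
axis [598.14337031  47.71628102]
[[591.18319217  35.62384727 120.        ]
 [584.33966272  44.35463488 120.        ]
 [588.30535594  55.61457581 120.        ]]
[[593.52063773  39.39216767 130.        ]
 [590.94876746  50.47131082 130.        ]]
[[602.51586333 144.17616404]]
```

Call:
{"fn": "play_rows", "kwargs": {
  "plan": [
    [0,-1.7,-8,0,0,0,-1],
    [0,0,-8,0,0,0,-1],
    [0,0,-3,0,0,0,-1],
    [0,0,0,0,0,0,-1]
  ]
}}

```text
time_s: 8.07
eef_pos: [599.7, 43.9, 239.5]
ee_rot: [0.001, -0.113, 0.994, -0.001]
force: [0.0, -0.6, -1.6]
grip_width: 0.297
```

Run:
```python
from h import *
s,y,t=tool();print(s['eef_pos'],y,t,np.array([599.2,46])-s['eef_pos'][:2],np.radians(103-y),s['wrist_torque'],s['force'])
w=cap('wrist','w9')
```

```text
[599.68881294  43.92855514 239.5164202 ] 102.92265245208486 [0.00144998 0.0026141  0.        ] [-0.48881294  2.07144486] 0.001349969379463245 [0.01366121 0.01197072 0.00186072] [ 0.03370283 -0.56369667 -1.63248704]
```

Call:
{"fn": "play_rows", "kwargs": {
  "plan": [
    [-0.5,1.6,0,0.001,0.002,0,-1],
    [0,0,0,0,0,0,-1],
    [0,0,0,0,0,0,-1]
  ]
}}

```text
time_s: 8.37
eef_pos: [599.4, 45.6, 240.3]
ee_rot: [0.001, -0.112, 0.994, -0.0]
force: [0.2, -0.6, -1.5]
grip_width: 0.298
```

Run:
```python
from h import *
s,y,t=tool();print(s['eef_pos'],y,t,np.array([599.2,46])-s['eef_pos'][:2],np.radians(103-y),s['wrist_torque'],s['force'])
```

```text
[599.36237335  45.56608632 240.29498565] 102.91107209295858 [0.00050936 0.00140994 0.        ] [-0.16237335  0.43391368] 0.0015520847747802857 [ 0.01501964 -0.01430342  0.01725413] [ 0.20503854 -0.60514746 -1.48715117]
```

Call:
{"fn": "play_rows", "kwargs": {
  "plan": [
    [0,0.3,-4,0,0,0,-1],
    [0,0,-4,0,0,0,-1],
    [0,0,0,0,0,0,-1]
  ]
}}

```text
time_s: 8.62
eef_pos: [599.5, 46.1, 232.0]
ee_rot: [0.001, -0.113, 0.994, -0.0]
force: [-0.4, -0.2, -1.8]
grip_width: 0.299
```

Call:
{"fn": "play_rows", "kwargs": {
  "plan": [
    [0,0,-4,0,0,0,-1],
    [0,0,0,0,0,0,-1]
  ]
}}

```text
time_s: 8.78
eef_pos: [599.4, 46.1, 227.3]
ee_rot: [0.001, -0.113, 0.994, -0.0]
force: [-0.2, -0.4, -1.6]
grip_width: 0.298
```

Run:
```python
from h import *
s,y,t=tool();print(s['eef_pos'],y,t,np.array([599.2,46])-s['eef_pos'][:2],np.radians(103-y),s['wrist_torque'],s['force'])
```

```text
[599.40360693  46.12484206 227.31811285] 102.92916877820709 [0.00051107 0.00193584 0.        ] [-0.20360693 -0.12484206] 0.0012362380334967242 [-0.01857185 -0.04973513  0.0861292 ] [-0.22790068 -0.37875572 -1.63129808]
```

Call:
{"fn": "play_rows", "kwargs": {
  "plan": [
    [-0.2,0,-3,0,0,0,-1],
    [0,0,-2,0,0,0,-1],
    [0,0,0,0,0,0,-1]
  ]
}}

```text
time_s: 9.03
eef_pos: [599.2, 46.1, 221.6]
ee_rot: [0.001, -0.113, 0.994, -0.0]
force: [0.4, -0.4, -1.4]
grip_width: 0.299
```

Call:
{"fn": "play_rows", "kwargs": {
  "plan": [
    [0,0,-3,0,0,0,-1],
    [0,0,0,0,0,0,-1]
  ]
}}

```text
time_s: 9.2
eef_pos: [599.7, 46.1, 219.9]
ee_rot: [0.002, -0.113, 0.994, -0.001]
force: [-1.0, 0.3, -2.2]
grip_width: 0.296
```

Run:
```python
from h import *
s,y,t=tool();print(s['eef_pos'],y,t,np.array([599.2,46])-s['eef_pos'][:2],np.radians(103-y),s['wrist_torque'],s['force'])
w=cap('wrist'); A=cv2.resize(w['img'][110:260,250:400],None,fx=4,fy=4,interpolation=cv2.INTER_CUBIC)
cv2.imwrite('pics/9.png',cv2.convertScaleAbs(A,alpha=1.6,beta=10))
```

```text
[599.71483857  46.05459478 219.89241022] 102.92900526806167 [0.0007909  0.00460545 0.        ] [-0.51483857 -0.05459478] 0.001239091823894591 [ 0.02570708  0.14100355 -0.00343018] [-1.04682902  0.28390876 -2.17396656]
```

View pics/9.png

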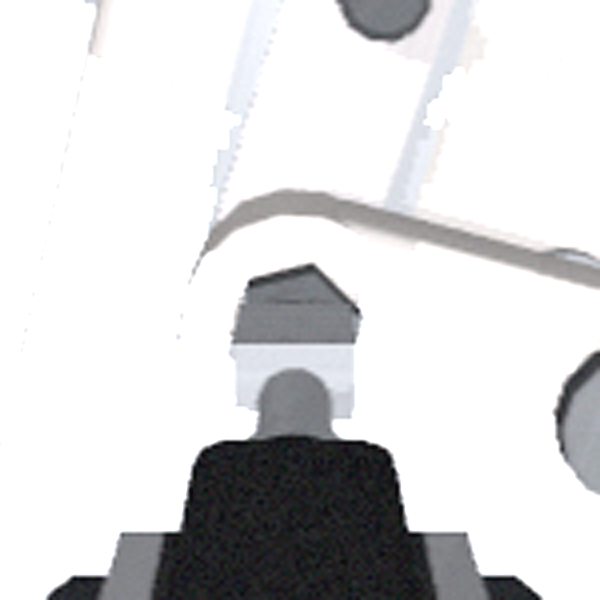

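The socket is over the head with its lower edge at about v=303 in the crop, just above the nut, and the head is no longer visible. Going a little deeper.

Call:
{"fn": "play_rows", "kwargs": {
  "plan": [
    [-0.5,0,-3,0.001,0.004,0,-1],
    [0,0,0,0,0,0,-1]
  ]
}}

```text
time_s: 9.42
eef_pos: [600.0, 45.9, 220.1]
ee_rot: [0.003, -0.113, 0.994, -0.001]
force: [-2.4, 0.2, -3.6]
grip_width: 0.296
```

Call:
{"fn": "play_rows", "kwargs": {
  "plan": [
    [0,0,-2.5,0,0,0,-1],
    [0,0,0,0,0,0,-1]
  ]
}}

```text
time_s: 9.58
eef_pos: [600.0, 45.9, 219.9]
ee_rot: [0.004, -0.113, 0.994, -0.001]
force: [-3.1, -0.1, -2.6]
grip_width: 0.295
```

Run:
```python
from h import *
s,y,t=tool();print(s['eef_pos'],y,t,np.array([599.2,46])-s['eef_pos'][:2],np.radians(103-y),s['wrist_torque'],s['force'])
```

```text
[600.02552116  45.90706545 219.8654882 ] 102.94262419331513 [0.0010807 0.0075637 0.       ] [-0.82552116  0.09293455] 0.0010013967376388234 [-0.03620449  0.73592596 -0.00833061] [-3.11017372 -0.10515842 -2.64808934]
```

Run:
```python
from h import *
s,y,t=tool();print(s['joints'],s['tau'],s['dq'])
w=cap('wrist'); v=proj(w,[[598-9.74,45.8-2.27,z] for z in (120,125,130,135)]); print((v-[250,110])*4)
b=cap('top'); A=cv2.resize(b['img'][100:260,100:300],None,fx=4,fy=4,interpolation=cv2.INTER_CUBIC)
cv2.imwrite('pics/10.png',cv2.resize(cv2.convertScaleAbs(A,alpha=1.3,beta=10),(700,560)))
```

```text
[-1.18045370e-01  4.87687927e-01  1.27442679e+00 -1.86062166e-04
  1.37183953e+00 -1.91470682e+00] [-1.43467281e-01 -5.05144644e+01 -2.84185445e+01  1.84461186e-01
 -1.09268613e+00  6.13366064e-03] [-0.0001123  -0.00448145 -0.00015579 -0.00142419  0.00768459 -0.00032224]
[[294.78406597 280.98733959]
 [294.77451401 288.09972999]
 [294.76457656 295.49497005]
 [294.75422987 303.19022536]]
```

View pics/10.png

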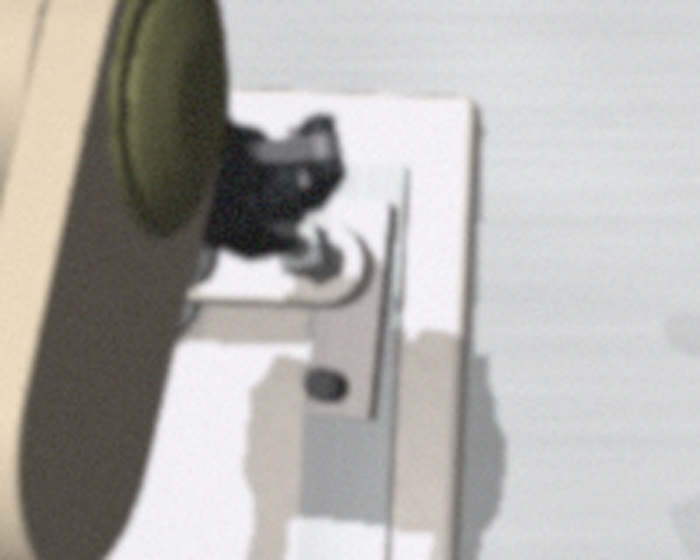

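The arm hides most of this view; the bar (corner near 375,418) and knob (327,385) look undisturbed. The force pattern (-3 N in x acting about 0.24 m below the wrist) says the mouth sits about 1.5 mm too far in +x. I'll correct the shift and tilt.

Call:
{"fn": "play_rows", "kwargs": {
  "plan": [
    [0,0,2,0.001,0.0075,0,-1],
    [-1.2,0,0,0,0,0,-1],
    [0,0,0,0,0,0,-1]
  ]
}}

```text
time_s: 9.93
eef_pos: [598.9, 45.9, 220.4]
ee_rot: [-0.001, -0.113, 0.994, 0.0]
force: [0.1, -0.4, -2.1]
grip_width: 0.305
```

Run:
```python
from h import *
s,y,t=tool();print(s['eef_pos'],y,t,np.array([599.2,46])-s['eef_pos'][:2],np.radians(103-y),s['wrist_torque'],s['force'])
```

```text
[598.88276067  45.9277928  220.38888498] 102.93834522767736 [-0.00037499 -0.00132033 -0.        ] [0.31723933 0.0722072 ] 0.0010760787765975463 [ 0.04354525  0.07930727 -0.01032523] [ 0.11424129 -0.43159333 -2.05758853]
```

Call:
{"fn": "play_rows", "kwargs": {
  "plan": [
    [0,0,-3,0,0,0,-1],
    [0,0,-2,0,0,0,-1]
  ]
}}

```text
time_s: 10.1
eef_pos: [599.9, 45.9, 219.4]
ee_rot: [0.002, -0.113, 0.994, -0.0]
force: [-4.9, 0.6, 17.7]
grip_width: 0.301
```

Run:
```python
from h import *
s,y,t=tool();print(s['eef_pos'],y,t,np.array([599.2,46])-s['eef_pos'][:2],np.radians(103-y),s['wrist_torque'],s['force'])
```

```text
[599.86456173  45.94135315 219.42477524] 102.94225618519606 [7.14195061e-05 4.54385212e-03 0.00000000e+00] [-0.66456173  0.05864685] 0.0010078196909906313 [ 0.16272777  1.41136863 -0.00216084] [-4.87172379  0.5965549  17.70153786]
```

The upward 17.7 N at mouth z≈129 fits the socket being fully on, with head top ≈145, which agrees with the side-view triangulation. I'll lift 1 mm, re-centre and try turning through the play.

```bash
cat >> h.py <<'E'
def chk(z=None):
    s,y,t=tool(); phi=np.radians(102.9-y)  # clockwise turned
    d0=np.array([-1.2,-0.2]); c,sn=np.cos(-phi),np.sin(-phi); d=np.array([[c,-sn],[sn,c]])@d0
    tgt=np.array([598.0,45.8])-d
    f=s['force'];m=s['wrist_torque']
    print(f"t={s['time_s']:.2f} phi={phi:.3f} pos={s['eef_pos'].round(2)} corr={(tgt-s['eef_pos'][:2]).round(2)} tilt={t[:2].round(4)} F={f.round(2)} M={m.round(4)} q6={s['joints'][5]:.2f} tau6={s['tau'][5]:.4f}")
E
echo
```

Call:
{"fn": "play_rows", "kwargs": {
  "plan": [
    [-0.7,0,1.5,0,0.0045,0,-1],
    [0,0,0,0,0,-0.05,-1]
  ]
}}

```text
time_s: 10.27
eef_pos: [599.3, 46.0, 221.6]
ee_rot: [0.001, -0.088, 0.996, -0.0]
force: [-0.1, 0.1, -0.7]
grip_width: 0.296
```

```bash
python3 -c "
from h import *
chk()"
```

```text
t=10.27 phi=0.049 pos=[599.35  46.02 221.61] corr=[-0.14 -0.08] tilt=[0.0002 0.0015] F=[-0.09  0.1  -0.68] M=[ 0.0393 -0.0449  0.0386] q6=-1.87 tau6=-1.4526
```

Call:
{"fn": "play_rows", "kwargs": {
  "plan": [
    [0,0,0,0,0,-0.08,-1],
    [0,0,0,0,0,-0.08,-1]
  ]
}}

```text
time_s: 10.43
eef_pos: [599.5, 45.8, 221.0]
ee_rot: [0.001, -0.005, 1.0, -0.0]
force: [-0.4, -1.1, 1.4]
grip_width: 0.303
```

```bash
python3 -c "
from h import *
chk()"
```

```text
t=10.43 phi=0.215 pos=[599.51  45.78 221.02] corr=[-0.29 -0.04] tilt=[0.001  0.0017] F=[-0.39 -1.06  1.4 ] M=[-0.3349  0.0891  0.079 ] q6=-1.70 tau6=-1.3531
```

Call:
{"fn": "play_rows", "kwargs": {
  "plan": [
    [-0.2,-0.2,0,0,0.001,-0.05,-1],
    [0,-0.05,0,0,0,-0.05,-1]
  ]
}}

```text
time_s: 10.6
eef_pos: [599.6, 45.4, 220.9]
ee_rot: [0.001, 0.048, 0.999, -0.001]
force: [-0.7, 0.0, 2.2]
grip_width: 0.295
```

```bash
python3 -c "
from h import *
chk()"
```

```text
t=10.60 phi=0.322 pos=[599.63  45.45 220.94] corr=[-0.43  0.16] tilt=[0.0012 0.0014] F=[-0.67  0.04  2.21] M=[0.0524 0.2718 0.1825] q6=-1.59 tau6=-0.6554
```

Call:
{"fn": "play_rows", "kwargs": {
  "plan": [
    [-0.1,-0.1,0,0,0,-0.05,-1],
    [0,-0.05,0,0,0,-0.05,-1]
  ]
}}

```text
time_s: 10.77
eef_pos: [599.6, 45.3, 220.8]
ee_rot: [0.001, 0.1, 0.995, -0.001]
force: [-1.9, -0.2, 1.5]
grip_width: 0.301
```

```bash
python3 -c "
from h import *
chk()"
```

```text
t=10.77 phi=0.426 pos=[599.61  45.32 220.81] corr=[-0.44  0.16] tilt=[0.0014 0.0014] F=[-1.86 -0.21  1.54] M=[0.0286 0.3712 0.1203] q6=-1.49 tau6=-0.6840
```

Call:
{"fn": "play_rows", "kwargs": {
  "plan": [
    [-0.1,-0.1,0,0,0,-0.05,-1],
    [0,-0.05,0,0,0,-0.05,-1]
  ]
}}

```text
time_s: 10.93
eef_pos: [599.6, 45.2, 220.7]
ee_rot: [0.001, 0.152, 0.988, -0.001]
force: [-1.5, -0.0, 1.5]
grip_width: 0.296
```

```bash
python3 -c "
from h import *
chk()"
```

```text
t=10.93 phi=0.531 pos=[599.55  45.15 220.74] corr=[-0.42  0.21] tilt=[0.0017 0.0013] F=[-1.47 -0.03  1.51] M=[-0.0348  0.2708  0.1571] q6=-1.38 tau6=-0.6867
```

The screw is turning at about 0.15 N m. I'll advance steadily in single rows and log the torque.

```bash
cat >> h.py <<'E'
def log():
    s,y,t=tool(); phi=np.radians(102.9-y)
    open('log.txt','a').write(f"{phi:.4f} {s['wrist_torque'][2]:.4f} {s['tau'][5]:.4f}\n"); chk()
E
echo 'from h import *; log()' | sed 's/; /\n/' > l.py
```

Call:
{"fn": "play_rows", "kwargs": {
  "plan": [
    [-0.2,0.1,0.3,0.0017,0.001,-0.05,-1]
  ]
}}

```text
time_s: 11.02
eef_pos: [599.3, 45.1, 220.7]
ee_rot: [0.0, 0.178, 0.984, -0.0]
force: [0.9, -0.4, -1.9]
grip_width: 0.295
```

```bash
python3 l.py
```

```text
t=11.02 phi=0.583 pos=[599.34  45.14 220.73] corr=[-0.23  0.16] tilt=[0.0004 0.    ] F=[ 0.94 -0.41 -1.9 ] M=[-0.2997 -0.0457  0.1391] q6=-1.33 tau6=-0.6587
```

Call:
{"fn": "play_rows", "kwargs": {
  "plan": [
    [-0.1,-0.05,0,0,0,-0.05,-1]
  ]
}}

```text
time_s: 11.1
eef_pos: [599.4, 45.0, 220.6]
ee_rot: [0.0, 0.204, 0.979, -0.0]
force: [-0.1, -0.5, 2.1]
grip_width: 0.298
```

```bash
python3 l.py
```

```text
t=11.10 phi=0.636 pos=[599.4   44.98 220.59] corr=[-0.32  0.27] tilt=[0.0006 0.0003] F=[-0.07 -0.53  2.12] M=[-0.0339  0.1271  0.1499] q6=-1.28 tau6=-0.6940
```

Call:
{"fn": "play_rows", "kwargs": {
  "plan": [
    [-0.1,-0.05,0,0,0,-0.05,-1]
  ]
}}

```text
time_s: 11.18
eef_pos: [599.4, 44.9, 220.6]
ee_rot: [0.0, 0.229, 0.973, -0.0]
force: [-2.1, 0.6, 1.4]
grip_width: 0.295
```

```bash
python3 l.py
```

```text
t=11.18 phi=0.688 pos=[599.44  44.85 220.58] corr=[-0.38  0.34] tilt=[0.0008 0.0007] F=[-2.11  0.64  1.37] M=[0.0708 0.2589 0.1265] q6=-1.23 tau6=-0.6860
```

Call:
{"fn": "play_rows", "kwargs": {
  "plan": [
    [-0.1,-0.05,0,0,0,-0.05,-1]
  ]
}}

```text
time_s: 11.27
eef_pos: [599.4, 44.8, 220.5]
ee_rot: [0.0, 0.255, 0.967, -0.0]
force: [-1.1, -0.1, 1.9]
grip_width: 0.29
```

```bash
python3 l.py
```

```text
t=11.27 phi=0.740 pos=[599.38  44.79 220.51] corr=[-0.36  0.35] tilt=[0.0008 0.0007] F=[-1.11 -0.08  1.87] M=[-0.0601  0.2336  0.1687] q6=-1.18 tau6=-0.6856
```

Call:
{"fn": "play_rows", "kwargs": {
  "plan": [
    [-0.1,-0.05,0,0,0,-0.05,-1]
  ]
}}

```text
time_s: 11.35
eef_pos: [599.3, 44.7, 220.4]
ee_rot: [0.0, 0.28, 0.96, -0.0]
force: [-1.5, -0.7, 1.4]
grip_width: 0.296
```

```bash
python3 l.py
```

```text
t=11.35 phi=0.793 pos=[599.31  44.73 220.45] corr=[-0.32  0.36] tilt=[0.001  0.0007] F=[-1.49 -0.72  1.44] M=[-0.0222  0.3143  0.1151] q6=-1.12 tau6=-0.6850
```

Call:
{"fn": "play_rows", "kwargs": {
  "plan": [
    [-0.1,-0.05,0,0,0,-0.05,-1]
  ]
}}

```text
time_s: 11.43
eef_pos: [599.3, 44.7, 220.4]
ee_rot: [0.001, 0.305, 0.952, -0.0]
force: [-0.6, 0.7, 1.4]
grip_width: 0.298
```

```bash
python3 l.py
```

```text
t=11.43 phi=0.845 pos=[599.27  44.71 220.42] corr=[-0.32  0.33] tilt=[0.0011 0.0008] F=[-0.56  0.71  1.42] M=[-0.0288  0.2335  0.1723] q6=-1.07 tau6=-0.6851
```

tau6 is very quiet at steady speed (0.685 ± 0.0005), which makes it a good feeler. I'll go on in blocks of at most about 0.2 rad.

Call:
{"fn": "play_rows", "kwargs": {
  "plan": [
    [-0.2,0.1,0,0.001,0.001,-0.05,-1],
    [-0.1,0.05,0,0,0,-0.05,-1]
  ]
}}

```text
time_s: 11.6
eef_pos: [599.1, 44.6, 220.3]
ee_rot: [0.0, 0.354, 0.935, -0.0]
force: [-0.3, -1.2, 1.1]
grip_width: 0.295
```

```bash
python3 l.py
```

```text
t=11.60 phi=0.950 pos=[599.15  44.6  220.32] corr=[-0.29  0.34] tilt=[0.0007 0.0002] F=[-0.27 -1.24  1.06] M=[-0.1325  0.2662  0.1627] q6=-0.97 tau6=-0.6928
```

Call:
{"fn": "play_rows", "kwargs": {
  "plan": [
    [-0.1,0,0,0,0,-0.05,-1],
    [-0.1,0,0,0,0,-0.05,-1]
  ]
}}

```text
time_s: 11.77
eef_pos: [599.1, 44.4, 220.2]
ee_rot: [0.0, 0.403, 0.915, -0.0]
force: [-1.4, -1.1, 1.7]
grip_width: 0.297
```

```bash
python3 l.py
```

```text
t=11.77 phi=1.054 pos=[599.05  44.45 220.22] corr=[-0.29  0.41] tilt=[0.0011 0.0004] F=[-1.42 -1.09  1.75] M=[-0.0562  0.2285  0.1672] q6=-0.86 tau6=-0.6862
```

Call:
{"fn": "play_rows", "kwargs": {
  "plan": [
    [-0.1,0.1,0,0,0,-0.05,-1],
    [-0.1,0.1,0,0,0,-0.05,-1]
  ]
}}

```text
time_s: 11.93
eef_pos: [598.9, 44.5, 220.1]
ee_rot: [0.0, 0.45, 0.893, -0.001]
force: [-0.5, -0.7, 2.4]
grip_width: 0.296
```

```bash
python3 l.py
```

```text
t=11.93 phi=1.159 pos=[598.87  44.5  220.11] corr=[-0.21  0.28] tilt=[0.0017 0.0002] F=[-0.49 -0.68  2.45] M=[-0.1041  0.3228  0.1218] q6=-0.76 tau6=-0.6884
```

Call:
{"fn": "play_rows", "kwargs": {
  "plan": [
    [-0.1,0.1,0,0,0,-0.05,-1],
    [-0.1,0.1,0,0,0,-0.05,-1]
  ]
}}

```text
time_s: 12.1
eef_pos: [598.7, 44.5, 220.0]
ee_rot: [0.001, 0.496, 0.868, -0.001]
force: [-0.4, 0.1, 0.7]
grip_width: 0.3
```

```bash
python3 l.py
```

```text
t=12.10 phi=1.264 pos=[598.73  44.45 220.  ] corr=[-0.18  0.27] tilt=[0.0023 0.0001] F=[-0.44  0.07  0.74] M=[-0.0638  0.2574  0.1445] q6=-0.65 tau6=-0.6881
```

Call:
{"fn": "play_rows", "kwargs": {
  "plan": [
    [-0.1,0.1,0,0.0005,0,-0.05,-1],
    [-0.1,0.1,0,0.0005,0,-0.05,-1]
  ]
}}

```text
time_s: 12.27
eef_pos: [598.6, 44.4, 219.9]
ee_rot: [0.001, 0.541, 0.841, -0.001]
force: [-1.4, -0.6, 1.5]
grip_width: 0.297
```

```bash
python3 l.py
```

```text
t=12.27 phi=1.368 pos=[598.56  44.4  219.87] corr=[-0.13  0.26] tilt=[ 0.0021 -0.0001] F=[-1.37 -0.63  1.46] M=[-0.1798  0.2879  0.135 ] q6=-0.55 tau6=-0.6825
```

Call:
{"fn": "play_rows", "kwargs": {
  "plan": [
    [-0.1,0.1,0,0.0005,0,-0.05,-1],
    [-0.1,0.1,0,0.0005,0,-0.05,-1]
  ]
}}

```text
time_s: 12.43
eef_pos: [598.4, 44.3, 219.8]
ee_rot: [0.0, 0.584, 0.812, -0.001]
force: [-0.7, -0.6, 1.4]
grip_width: 0.295
```

```bash
python3 l.py
```

```text
t=12.43 phi=1.473 pos=[598.44  44.33 219.83] corr=[-0.13  0.3 ] tilt=[ 0.0018 -0.0001] F=[-0.65 -0.55  1.42] M=[-0.1216  0.3402  0.1223] q6=-0.44 tau6=-0.6828
```

Call:
{"fn": "play_rows", "kwargs": {
  "plan": [
    [-0.1,0.1,0,0.0005,0,-0.05,-1],
    [-0.1,0.1,0,0.0005,0,-0.05,-1]
  ]
}}

```text
time_s: 12.6
eef_pos: [598.3, 44.3, 219.7]
ee_rot: [0.0, 0.626, 0.78, -0.001]
force: [-0.5, -0.3, 2.3]
grip_width: 0.297
```

```bash
python3 l.py
```

```text
t=12.60 phi=1.578 pos=[598.28  44.3  219.71] corr=[-0.08  0.3 ] tilt=[ 0.0014 -0.0002] F=[-0.54 -0.32  2.27] M=[-0.0968  0.2622  0.14  ] q6=-0.34 tau6=-0.6828
```

Call:
{"fn": "play_rows", "kwargs": {
  "plan": [
    [-0.1,0.1,0,0.0005,0,-0.05,-1],
    [-0.1,0.1,0,0.0005,0,-0.05,-1]
  ]
}}

```text
time_s: 12.77
eef_pos: [598.1, 44.2, 219.6]
ee_rot: [0.0, 0.666, 0.746, -0.0]
force: [-1.7, -0.4, 1.2]
grip_width: 0.301
```

```bash
python3 l.py
```

```text
t=12.77 phi=1.682 pos=[598.11  44.25 219.61] corr=[-0.04  0.34] tilt=[ 0.001  -0.0003] F=[-1.65 -0.37  1.17] M=[-0.1105  0.3362  0.1718] q6=-0.23 tau6=-0.6828
```

Call:
{"fn": "play_rows", "kwargs": {
  "plan": [
    [-0.1,0.1,0,0.0005,0,-0.05,-1],
    [-0.1,0.1,0,0.0005,0,-0.05,-1]
  ]
}}

```text
time_s: 12.93
eef_pos: [598.0, 44.2, 219.5]
ee_rot: [0.0, 0.704, 0.71, -0.0]
force: [-1.6, 1.1, 2.7]
grip_width: 0.3
```

```bash
python3 l.py
```

```text
t=12.93 phi=1.787 pos=[597.96  44.22 219.52] corr=[-0.02  0.37] tilt=[ 0.0005 -0.0003] F=[-1.62  1.07  2.66] M=[-0.1158  0.2338  0.144 ] q6=-0.13 tau6=-0.6829
```

Call:
{"fn": "play_rows", "kwargs": {
  "plan": [
    [-0.1,0.1,0,0.0005,0,-0.05,-1],
    [-0.1,0.1,0,0.0005,0,-0.05,-1]
  ]
}}

```text
time_s: 13.1
eef_pos: [597.8, 44.2, 219.4]
ee_rot: [-0.0, 0.74, 0.672, -0.0]
force: [-1.5, 0.3, 2.3]
grip_width: 0.3
```

```bash
python3 l.py
```

```text
t=13.10 phi=1.892 pos=[597.81  44.18 219.41] corr=[0.   0.42] tilt=[ 0.0001 -0.0003] F=[-1.48  0.32  2.28] M=[-0.1283  0.3057  0.1368] q6=-0.03 tau6=-0.6830
```

Call:
{"fn": "play_rows", "kwargs": {
  "plan": [
    [-0.1,0.15,0,0,0,-0.05,-1],
    [-0.1,0.15,0,0,0,-0.05,-1]
  ]
}}

```text
time_s: 13.27
eef_pos: [597.6, 44.3, 219.3]
ee_rot: [0.0, 0.774, 0.633, -0.0]
force: [-1.5, -0.7, 1.7]
grip_width: 0.298
```

```bash
python3 l.py
```

```text
t=13.27 phi=1.996 pos=[597.64  44.26 219.34] corr=[0.04 0.36] tilt=[ 0.0006 -0.0003] F=[-1.54 -0.69  1.7 ] M=[-0.0831  0.2378  0.186 ] q6=0.08 tau6=-0.6902
```

Call:
{"fn": "play_rows", "kwargs": {
  "plan": [
    [-0.1,0.15,0,0,0,-0.05,-1],
    [-0.1,0.15,0,0,0,-0.05,-1]
  ]
}}

```text
time_s: 13.43
eef_pos: [597.5, 44.4, 219.2]
ee_rot: [0.0, 0.806, 0.591, -0.0]
force: [-1.1, -0.0, 2.1]
grip_width: 0.298
```

```bash
python3 l.py
```

```text
t=13.43 phi=2.101 pos=[597.46  44.39 219.2 ] corr=[0.1  0.27] tilt=[ 0.0011 -0.0004] F=[-1.05 -0.    2.14] M=[-0.0801  0.2616  0.1762] q6=0.18 tau6=-0.6899
```

Call:
{"fn": "play_rows", "kwargs": {
  "plan": [
    [-0.05,0.1,0,0,0,-0.05,-1],
    [-0.05,0.1,0,0,0,-0.05,-1]
  ]
}}

```text
time_s: 13.6
eef_pos: [597.4, 44.5, 219.1]
ee_rot: [0.0, 0.836, 0.548, -0.001]
force: [-1.3, -0.5, 1.1]
grip_width: 0.297
```

```bash
python3 l.py
```

```text
t=13.60 phi=2.206 pos=[597.37  44.46 219.11] corr=[0.08 0.26] tilt=[ 0.0015 -0.0006] F=[-1.31 -0.47  1.06] M=[-0.0797  0.3115  0.0689] q6=0.29 tau6=-0.6884
```

Call:
{"fn": "play_rows", "kwargs": {
  "plan": [
    [-0.05,0.1,0,0,0,-0.05,-1]
  ]
}}

```text
time_s: 13.68
eef_pos: [597.3, 44.5, 219.0]
ee_rot: [0.0, 0.85, 0.526, -0.001]
force: [-0.9, -0.7, 2.6]
grip_width: 0.3
```

```bash
python3 l.py; echo; awk '{print $1,$2}' log.txt | tr '\n' ';'
```

```text
t=13.68 phi=2.258 pos=[597.29  44.51 219.03] corr=[0.1  0.24] tilt=[ 0.0016 -0.0008] F=[-0.87 -0.72  2.65] M=[-0.0909  0.2819  0.1568] q6=0.34 tau6=-0.6885

0.5832 0.1391;0.6355 0.1499;0.6879 0.1265;0.7402 0.1687;0.7925 0.1151;0.8448 0.1723;0.9495 0.1627;1.0542 0.1672;1.1588 0.1218;1.2636 0.1445;1.3683 0.1350;1.4730 0.1223;1.5776 0.1400;1.6823 0.1718;1.7870 0.1440;1.8918 0.1368;1.9965 0.1860;2.1012 0.1762;2.2058 0.0689;2.2582 0.1568;
```

Call:
{"fn": "play_rows", "kwargs": {
  "plan": [
    [-0.05,0.1,0,0,0,-0.05,-1],
    [-0.05,0.1,0,0,0,-0.05,-1]
  ]
}}

```text
time_s: 13.85
eef_pos: [597.2, 44.6, 218.9]
ee_rot: [0.001, 0.877, 0.481, -0.001]
force: [-2.3, -1.0, 2.2]
grip_width: 0.296
```

```bash
python3 l.py
```

```text
t=13.85 phi=2.363 pos=[597.18  44.62 218.94] corr=[0.11 0.2 ] tilt=[ 0.0019 -0.0011] F=[-2.25 -1.02  2.23] M=[-0.0618  0.2958  0.1673] q6=0.45 tau6=-0.6882
```

Call:
{"fn": "play_rows", "kwargs": {
  "plan": [
    [-0.05,0.1,0,0,0,-0.05,-1],
    [-0.05,0.1,0,0,0,-0.05,-1]
  ]
}}

```text
time_s: 14.02
eef_pos: [597.1, 44.7, 218.9]
ee_rot: [0.001, 0.901, 0.435, -0.001]
force: [-1.4, -0.2, 1.3]
grip_width: 0.3
```

```bash
python3 l.py
```

```text
t=14.02 phi=2.467 pos=[597.07  44.75 218.87] corr=[0.11 0.15] tilt=[ 0.002  -0.0013] F=[-1.37 -0.17  1.3 ] M=[0.0414 0.2904 0.1841] q6=0.55 tau6=-0.6883
```

Call:
{"fn": "play_rows", "kwargs": {
  "plan": [
    [-0.05,0.1,0,0,0,-0.05,-1]
  ]
}}

```text
time_s: 14.1
eef_pos: [597.0, 44.8, 218.8]
ee_rot: [0.001, 0.912, 0.411, -0.001]
force: [-1.4, 0.1, 2.0]
grip_width: 0.297
```

```bash
python3 l.py
```

```text
t=14.10 phi=2.520 pos=[597.04  44.81 218.81] corr=[0.1  0.13] tilt=[ 0.0021 -0.0015] F=[-1.4   0.06  1.99] M=[-0.0378  0.2439  0.2127] q6=0.60 tau6=-0.6890
```

Call:
{"fn": "play_rows", "kwargs": {
  "plan": [
    [-0.05,0.1,0,0,0,-0.05,-1]
  ]
}}

```text
time_s: 14.18
eef_pos: [597.0, 44.9, 218.8]
ee_rot: [0.001, 0.922, 0.387, -0.001]
force: [-1.3, -0.9, 1.7]
grip_width: 0.295
```

```bash
python3 l.py
```

```text
t=14.18 phi=2.572 pos=[597.    44.89 218.79] corr=[0.1  0.09] tilt=[ 0.0022 -0.0015] F=[-1.34 -0.91  1.67] M=[-0.0881  0.2869  0.1327] q6=0.66 tau6=-0.6882
```

Call:
{"fn": "play_rows", "kwargs": {
  "plan": [
    [-0.05,0.1,0,0,0,-0.05,-1]
  ]
}}

```text
time_s: 14.27
eef_pos: [596.9, 44.9, 218.7]
ee_rot: [0.001, 0.932, 0.363, -0.001]
force: [-1.3, -0.0, 3.1]
grip_width: 0.297
```

```bash
python3 l.py
```

```text
t=14.27 phi=2.624 pos=[596.95  44.95 218.7 ] corr=[0.11 0.08] tilt=[ 0.0023 -0.0017] F=[-1.3  -0.02  3.07] M=[-0.0299  0.2981  0.1673] q6=0.71 tau6=-0.6886
```

Torque readings are drifting up slightly (about 0.17 against 0.145 earlier). I'll creep with finer steps and average.

```bash
cat > m.py <<'E'
from h import *
s,y,t=tool(); phi=np.radians(102.9-y)
open('log2.txt','a').write(f"{phi:.4f} {s['wrist_torque'][2]:.4f} {s['tau'][5]:.4f}\n"); print(f"{phi:.4f} {s['wrist_torque'][2]:.4f} {s['tau'][5]:.4f}")
E
echo
```

```text
(no output)
```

Call:
{"fn": "play_rows", "kwargs": {
  "plan": [
    [0,0,0,0.002,-0.001,-0.015,-1]
  ]
}}

```text
time_s: 14.35
eef_pos: [597.0, 44.9, 218.7]
ee_rot: [0.0, 0.935, 0.355, -0.0]
force: [-1.5, -0.7, 3.0]
grip_width: 0.294
```

```bash
python3 m.py
```

```text
2.6413 0.1505 0.4025
```

Call:
{"fn": "play_rows", "kwargs": {
  "plan": [
    [0,0,0,0,0,-0.015,-1]
  ]
}}

```text
time_s: 14.43
eef_pos: [596.9, 44.8, 218.7]
ee_rot: [0.0, 0.938, 0.348, -0.001]
force: [-2.0, -0.7, 2.9]
grip_width: 0.292
```

```bash
python3 m.py
```

```text
2.6564 0.1803 -0.0194
```

Call:
{"fn": "play_rows", "kwargs": {
  "plan": [
    [0,0,0,0,0,-0.015,-1]
  ]
}}

```text
time_s: 14.52
eef_pos: [596.9, 44.8, 218.7]
ee_rot: [0.0, 0.94, 0.341, -0.001]
force: [-2.1, 0.8, 2.3]
grip_width: 0.301
```

```bash
python3 m.py
```

```text
2.6716 0.1768 -0.0681
```

Call:
{"fn": "play_rows", "kwargs": {
  "plan": [
    [0,0,0,0,0,-0.015,-1]
  ]
}}

```text
time_s: 14.6
eef_pos: [596.9, 44.9, 218.7]
ee_rot: [-0.0, 0.943, 0.333, -0.001]
force: [-0.7, -0.5, 2.1]
grip_width: 0.297
```

```bash
python3 m.py
```

```text
2.6871 0.1504 -0.1077
```

Call:
{"fn": "play_rows", "kwargs": {
  "plan": [
    [0,0,0,0,0,-0.015,-1]
  ]
}}

```text
time_s: 14.68
eef_pos: [596.8, 44.9, 218.6]
ee_rot: [-0.0, 0.945, 0.326, -0.001]
force: [-1.8, -0.1, 2.5]
grip_width: 0.297
```

```bash
python3 m.py
```

```text
2.7030 0.1770 -0.1182
```

Call:
{"fn": "play_rows", "kwargs": {
  "plan": [
    [0,0,0,0,0,-0.015,-1]
  ]
}}

```text
time_s: 14.77
eef_pos: [596.8, 44.9, 218.6]
ee_rot: [-0.0, 0.948, 0.318, -0.001]
force: [-1.0, 0.1, 1.7]
grip_width: 0.297
```

```bash
python3 m.py; python3 l.py
```

```text
2.7191 0.1227 -0.1219
t=14.77 phi=2.719 pos=[596.85  44.93 218.61] corr=[0.14 0.2 ] tilt=[ 0.0002 -0.001 ] F=[-0.95  0.1   1.74] M=[-0.0085  0.3379  0.1227] q6=0.80 tau6=-0.1219
```

Call:
{"fn": "play_rows", "kwargs": {
  "plan": [
    [0,0.1,0,0,0,-0.03,-1]
  ]
}}

```text
time_s: 14.85
eef_pos: [596.8, 45.0, 218.6]
ee_rot: [-0.0, 0.953, 0.303, -0.001]
force: [-1.4, -0.6, 2.1]
grip_width: 0.297
```

```bash
python3 m.py
```

```text
2.7504 0.1143 -0.5617
```

Call:
{"fn": "play_rows", "kwargs": {
  "plan": [
    [0,0.1,0,0,0,-0.03,-1]
  ]
}}

```text
time_s: 14.93
eef_pos: [596.8, 45.0, 218.5]
ee_rot: [0.0, 0.958, 0.288, -0.001]
force: [-1.0, 0.0, 1.8]
grip_width: 0.297
```

```bash
python3 m.py
```

```text
2.7824 0.1964 -0.3885
```

Call:
{"fn": "play_rows", "kwargs": {
  "plan": [
    [0,0.05,0,0,0,-0.03,-1]
  ]
}}

```text
time_s: 15.02
eef_pos: [596.8, 45.1, 218.5]
ee_rot: [-0.0, 0.962, 0.273, -0.001]
force: [-2.1, -0.5, 2.1]
grip_width: 0.296
```

```bash
python3 m.py
```

```text
2.8144 0.1773 -0.3762
```

Call:
{"fn": "play_rows", "kwargs": {
  "plan": [
    [0,0.05,0,0,0,-0.03,-1]
  ]
}}

```text
time_s: 15.1
eef_pos: [596.8, 45.1, 218.5]
ee_rot: [0.0, 0.966, 0.257, -0.001]
force: [-1.9, -0.1, 3.0]
grip_width: 0.297
```

```bash
python3 m.py
```

```text
2.8465 0.1259 -0.3682
```

Call:
{"fn": "play_rows", "kwargs": {
  "plan": [
    [0,0.05,0,0,0,-0.03,-1]
  ]
}}

```text
time_s: 15.18
eef_pos: [596.8, 45.1, 218.5]
ee_rot: [-0.0, 0.97, 0.242, -0.001]
force: [-1.1, 0.2, 2.6]
grip_width: 0.299
```

```bash
python3 m.py; python3 l.py
```

```text
2.8786 0.1762 -0.3672
t=15.18 phi=2.879 pos=[596.77  45.13 218.45] corr=[0.12 0.16] tilt=[ 0.0004 -0.0015] F=[-1.09  0.21  2.59] M=[-0.0242  0.3037  0.1762] q6=0.96 tau6=-0.3672
```

Call:
{"fn": "play_rows", "kwargs": {
  "plan": [
    [0,0.05,0,0,0,-0.03,-1]
  ]
}}

```text
time_s: 15.27
eef_pos: [596.8, 45.2, 218.5]
ee_rot: [-0.0, 0.974, 0.226, -0.001]
force: [-2.1, 0.5, 2.7]
grip_width: 0.301
```

```bash
python3 m.py
```

```text
2.9106 0.1065 -0.3668
```

Call:
{"fn": "play_rows", "kwargs": {
  "plan": [
    [0,0.05,0,0,0,-0.03,-1]
  ]
}}

```text
time_s: 15.35
eef_pos: [596.7, 45.2, 218.4]
ee_rot: [-0.0, 0.978, 0.21, -0.001]
force: [-0.8, -0.4, 1.5]
grip_width: 0.293
```

```bash
python3 m.py
```

```text
2.9427 0.1382 -0.3667
```

Call:
{"fn": "play_rows", "kwargs": {
  "plan": [
    [0,0.05,0,0,0,-0.03,-1]
  ]
}}

```text
time_s: 15.43
eef_pos: [596.7, 45.3, 218.3]
ee_rot: [-0.0, 0.981, 0.195, -0.001]
force: [-1.0, 0.6, 2.1]
grip_width: 0.298
```

```bash
python3 m.py
```

```text
2.9748 0.1151 -0.3667
```

Call:
{"fn": "play_rows", "kwargs": {
  "plan": [
    [0,0.05,0,0,0,-0.03,-1]
  ]
}}

```text
time_s: 15.52
eef_pos: [596.7, 45.3, 218.3]
ee_rot: [-0.0, 0.984, 0.179, -0.001]
force: [-1.6, -0.3, 1.5]
grip_width: 0.296
```

```bash
python3 m.py; python3 l.py
```

```text
3.0069 0.1028 -0.3667
t=15.52 phi=3.007 pos=[596.71  45.32 218.34] corr=[0.12 0.12] tilt=[ 0.0003 -0.0018] F=[-1.57 -0.33  1.52] M=[-0.0392  0.3317  0.1028] q6=1.09 tau6=-0.3667
```

Call:
{"fn": "play_rows", "kwargs": {
  "plan": [
    [0,0.05,0,0,0,-0.03,-1]
  ]
}}

```text
time_s: 15.6
eef_pos: [596.7, 45.4, 218.3]
ee_rot: [-0.0, 0.987, 0.163, -0.001]
force: [-1.7, 0.2, 1.9]
grip_width: 0.302
```

```bash
python3 m.py
```

```text
3.0390 0.1372 -0.3663
```

Call:
{"fn": "play_rows", "kwargs": {
  "plan": [
    [0,0.05,0,0,0,-0.03,-1]
  ]
}}

```text
time_s: 15.68
eef_pos: [596.7, 45.4, 218.3]
ee_rot: [-0.0, 0.989, 0.147, -0.001]
force: [-1.4, -0.3, 2.2]
grip_width: 0.295
```

```bash
python3 m.py
```

```text
3.0710 0.1438 -0.3648
```

Call:
{"fn": "play_rows", "kwargs": {
  "plan": [
    [0,0.05,0,0,0,-0.03,-1]
  ]
}}

```text
time_s: 15.77
eef_pos: [596.7, 45.5, 218.3]
ee_rot: [-0.0, 0.991, 0.131, -0.001]
force: [-2.1, -0.2, 1.8]
grip_width: 0.295
```

```bash
python3 m.py
```

```text
3.1031 0.1454 -0.3625
```

Call:
{"fn": "play_rows", "kwargs": {
  "plan": [
    [0,0.05,0,0,0,-0.03,-1]
  ]
}}

```text
time_s: 15.85
eef_pos: [596.7, 45.5, 218.3]
ee_rot: [-0.0, 0.993, 0.116, -0.001]
force: [-1.7, -0.2, 2.8]
grip_width: 0.295
```

```bash
python3 m.py; python3 l.py
```

```text
3.1352 0.1189 -0.3596
t=15.85 phi=3.135 pos=[596.71  45.49 218.25] corr=[0.09 0.1 ] tilt=[ 0.0002 -0.0019] F=[-1.73 -0.17  2.83] M=[0.0106 0.3726 0.1189] q6=1.22 tau6=-0.3596
```

tau6 held at -0.3667 and then began to rise smoothly from φ≈3.03, so contact is likely there. I'll do two more small steps.

Call:
{"fn": "play_rows", "kwargs": {
  "plan": [
    [0,0.05,0,0,0,-0.03,-1]
  ]
}}

```text
time_s: 15.93
eef_pos: [596.7, 45.6, 218.2]
ee_rot: [-0.0, 0.995, 0.1, -0.001]
force: [-0.7, -1.0, 2.2]
grip_width: 0.294
```

```bash
python3 m.py
```

```text
3.1673 0.1162 -0.3563
```

Call:
{"fn": "play_rows", "kwargs": {
  "plan": [
    [0,0.05,0,0,0,-0.03,-1]
  ]
}}

```text
time_s: 16.02
eef_pos: [596.7, 45.6, 218.2]
ee_rot: [-0.0, 0.996, 0.084, -0.001]
force: [-0.9, -0.4, 2.7]
grip_width: 0.294
```

```bash
python3 m.py; python3 l.py
```

```text
3.1993 0.2140 -0.3525
t=16.02 phi=3.199 pos=[596.7   45.63 218.21] corr=[0.09 0.04] tilt=[ 0.0001 -0.002 ] F=[-0.89 -0.37  2.68] M=[-0.0482  0.2899  0.214 ] q6=1.28 tau6=-0.3525
```

Slope is about 0.12–0.14 N m/rad, with onset at φ≈3.025. At θ≈0.20 past onset, F is about 3–7 N for any k allowed. I'll take one more small step, back off inside the play and lift off.

Call:
{"fn": "play_rows", "kwargs": {
  "plan": [
    [0,0.05,0,0,0,-0.03,-1]
  ]
}}

```text
time_s: 16.1
eef_pos: [596.7, 45.7, 218.1]
ee_rot: [-0.0, 0.998, 0.068, -0.001]
force: [-1.5, -0.5, 2.9]
grip_width: 0.295
```

```bash
python3 m.py
```

```text
3.2314 0.1776 -0.3484
```

Call:
{"fn": "play_rows", "kwargs": {
  "plan": [
    [0,0,0,0,0,0.03,-1],
    [0,0,0,0,0,0.06,-1],
    [0,0,0,0,0,0.05,-1],
    [0,0,0,0,0,0,-1]
  ]
}}

```text
time_s: 16.43
eef_pos: [596.7, 45.6, 217.0]
ee_rot: [-0.0, 0.99, 0.138, -0.001]
force: [0.0, 0.6, -1.5]
grip_width: 0.295
```

```bash
python3 m.py; python3 l.py
```

```text
3.0905 0.0360 -0.6601
t=16.43 phi=3.091 pos=[596.69  45.63 217.01] corr=[ 0.12 -0.09] tilt=[ 0.0001 -0.0029] F=[ 0.02  0.55 -1.5 ] M=[0.0039 0.0214 0.036 ] q6=1.18 tau6=-0.6601
```

Call:
{"fn": "play_rows", "kwargs": {
  "plan": [
    [0.1,-0.1,5,0,-0.003,0,-1],
    [0,0,8,0,0,0,-1],
    [0,0,8,0,0,0,-1],
    [0,0,8,0,0,0,-1]
  ]
}}

```text
time_s: 16.77
eef_pos: [596.2, 45.6, 246.0]
ee_rot: [-0.001, 0.991, 0.135, -0.002]
force: [0.3, -0.3, -1.7]
grip_width: 0.299
```

```bash
python3 l.py
```

```text
t=16.77 phi=3.096 pos=[596.23  45.62 245.99] corr=[ 0.58 -0.07] tilt=[-0.0007 -0.0034] F=[ 0.33 -0.29 -1.69] M=[-0.0405  0.0039 -0.0488] q6=1.18 tau6=-0.0053
```

Call:
{"fn": "play_rows", "kwargs": {
  "plan": [
    [0,0,20,0,0,0,-1],
    [0,0,25,0,0,0,-1],
    [0,0,0,0,0,0,-1]
  ]
}}

```text
time_s: 17.02
eef_pos: [596.4, 45.6, 296.5]
ee_rot: [-0.0, 0.991, 0.134, 0.0]
force: [-0.0, 0.3, -0.2]
grip_width: 0.296
```

Run:
```python
from h import *
chk()
s,y,t=tool(); print(y, s['joints'])
w=cap('wrist'); A=cv2.resize(w['img'][60:260,220:420],None,fx=3,fy=3,interpolation=cv2.INTER_CUBIC)
cv2.imwrite('pics/11.png',cv2.convertScaleAbs(A,alpha=1.4,beta=10))
```

```text
t=17.02 phi=3.099 pos=[596.38  45.64 296.53] corr=[ 0.43 -0.09] tilt=[-0.0004  0.0001] F=[-0.03  0.33 -0.23] M=[-0.0235 -0.0044 -0.0111] q6=1.18 tau6=-0.0172
-74.63153690762145 [-1.19460538e-01  4.47281513e-01  1.13910791e+00  3.64537959e-04
  1.55513224e+00  1.18309984e+00]
```

Call:
{"fn": "play_rows", "kwargs": {
  "plan": [
    [-2,-28,0,0,0,0,-1],
    [-3,-35,0,0,0,0,-1],
    [-3,-35,0,0,0,0,-1],
    [-3,-35,0,0,0,0,-1],
    [-3,-35,0,0,0,0,-1]
  ]
}}

```text
time_s: 17.48
eef_pos: [580.4, -121.1, 291.9]
ee_rot: [-0.002, 0.99, 0.138, -0.002]
force: [0.8, 0.5, -1.4]
grip_width: 0.302
```

Call:
{"fn": "play_rows", "kwargs": {
  "plan": [
    [-3,-35,0,0,0,0,-1],
    [-3,-35,0,0,0,0,-1],
    [-3,-32,0,0,0,0,-1],
    [-2,-20,0,0,0,0,-1],
    [0,0,0,0,0,0,-1]
  ]
}}

```text
time_s: 17.9
eef_pos: [565.3, -254.9, 287.0]
ee_rot: [-0.004, 0.991, 0.134, -0.005]
force: [-0.3, 0.7, -2.0]
grip_width: 0.297
```

```bash
cat >> h.py <<'E'
def at(x,y,yaw=None):
    s,w,t=tool(); print(f"t={s['time_s']:.2f} pos={s['eef_pos'].round(1)} yaw={w:.1f} corr={(np.array([x,y])-s['eef_pos'][:2]).round(1)} tilt={t[:2].round(4)} F={s['force'].round(1)} M={s['wrist_torque'].round(2)} g={s['grip_width']:.3f} q6={s['joints'][5]:.2f}")
E
python3 -c "
from h import *
at(570.3,-268.7)"
```

```text
t=17.90 pos=[ 565.3 -254.9  287. ] yaw=-74.6 corr=[  5.  -13.8] tilt=[-0.006 -0.011] F=[-0.3  0.7 -2. ] M=[ 0.03 -0.05 -0.04] g=0.297 q6=0.69
```

Call:
{"fn": "play_rows", "kwargs": {
  "plan": [
    [5,-13.5,-30,-0.006,-0.011,0,-1],
    [0,0,-35,0,0,0,-1],
    [0,0,-35,0,0,0,-1],
    [0,0,-15,0,0,0,-1],
    [0,0,0,0,0,0,-1]
  ]
}}

```text
time_s: 18.32
eef_pos: [569.0, -268.2, 165.7]
ee_rot: [-0.0, 0.991, 0.132, 0.0]
force: [0.2, 0.1, -1.1]
grip_width: 0.293
```

```bash
python3 -c "
from h import *
at(570.3,-268.7)"
```

```text
t=18.32 pos=[ 569.  -268.2  165.7] yaw=-74.8 corr=[ 1.3 -0.5] tilt=[-0.0006  0.0006] F=[ 0.2  0.1 -1.1] M=[-0.03  0.01 -0.01] g=0.293 q6=0.68
```

Call:
{"fn": "play_rows", "kwargs": {
  "plan": [
    [1,-0.4,-10,0,0,0,-1],
    [0,0,-15,0,0,0,-1],
    [0,0,-6,0,0,0,-1],
    [0,0,0,0,0,0,-1]
  ]
}}

```text
time_s: 18.65
eef_pos: [571.1, -267.3, 134.6]
ee_rot: [0.0, 0.991, 0.132, 0.001]
force: [0.3, 0.3, -1.5]
grip_width: 0.297
```

```bash
python3 -c "
from h import *
at(570.3,-268.7)"
```

```text
t=18.65 pos=[ 571.1 -267.3  134.6] yaw=-74.8 corr=[-0.8 -1.4] tilt=[0.0002 0.0023] F=[ 0.3  0.3 -1.5] M=[ 0.03 -0.05 -0.01] g=0.297 q6=0.68
```

Call:
{"fn": "play_rows", "kwargs": {
  "plan": [
    [-0.8,-1.3,-3,0,0.002,0,-1],
    [0,0,-10,0,0,0,-1],
    [0,0,-5,0,0,0,-1],
    [0,0,0,0,0,0,-1]
  ]
}}

```text
time_s: 18.98
eef_pos: [571.5, -269.1, 118.2]
ee_rot: [0.002, 0.991, 0.133, 0.002]
force: [-0.1, 0.1, -1.1]
grip_width: 0.297
```

```bash
python3 -c "
from h import *
at(570.3,-268.7)"
```

```text
t=18.98 pos=[ 571.5 -269.1  118.2] yaw=-74.8 corr=[-1.2  0.4] tilt=[0.0032 0.0043] F=[-0.1  0.1 -1.1] M=[-0.03  0.05  0.02] g=0.297 q6=0.68
```

Call:
{"fn": "play_rows", "kwargs": {
  "plan": [
    [-1,0.4,-5,0.003,0.004,0,-1],
    [0,0,-5,0,0,0,-1],
    [0,0,-2,0,0,0,-1]
  ]
}}

```text
time_s: 19.23
eef_pos: [570.8, -269.0, 106.0]
ee_rot: [0.001, 0.991, 0.133, 0.001]
force: [0.0, 0.9, -1.5]
grip_width: 0.296
```

Call:
{"fn": "play_rows", "kwargs": {
  "plan": [
    [0,0,-2,0,0,0,-1]
  ]
}}

```text
time_s: 19.32
eef_pos: [570.8, -269.0, 103.7]
ee_rot: [0.0, 0.991, 0.133, 0.001]
force: [-0.4, 0.5, -2.1]
grip_width: 0.295
```

Call:
{"fn": "play_rows", "kwargs": {
  "plan": [
    [0,0,-1.5,0,0,0,-1]
  ]
}}

```text
time_s: 19.4
eef_pos: [570.9, -269.0, 102.1]
ee_rot: [0.001, 0.991, 0.133, 0.001]
force: [0.3, 1.5, 12.5]
grip_width: 0.296
```

```bash
python3 -c "
from h import *
at(570.3,-268.7)"
```

```text
t=19.40 pos=[ 570.9 -269.   102.1] yaw=-74.8 corr=[-0.6  0.3] tilt=[0.0009 0.0013] F=[ 0.3  1.5 12.5] M=[ 0.48  0.19 -0.02] g=0.296 q6=0.68
```

Call:
{"fn": "play_rows", "kwargs": {
  "plan": [
    [0,0,0.3,0,0,0,-0.3],
    [0,0,0,0,0,0,0.2],
    [0,0,0,0,0,0,0.4],
    [0,0,0,0,0,0,0.4],
    [0,0,0,0,0,0,0.4]
  ]
}}

```text
time_s: 19.82
eef_pos: [571.4, -269.4, 103.5]
ee_rot: [0.001, 0.991, 0.133, 0.001]
force: [-0.2, -0.2, 0.1]
grip_width: 0.699
```

Call:
{"fn": "play_rows", "kwargs": {
  "plan": [
    [0,0,10,0,0,0,0.4],
    [0,0,25,0,0,0,0.4],
    [0,0,35,0,0,0,0.4],
    [0,0,35,0,0,0,0.4],
    [0,0,35,0,0,0,0.4]
  ]
}}

```text
time_s: 20.23
eef_pos: [567.8, -266.9, 243.2]
ee_rot: [-0.004, 0.991, 0.132, -0.004]
force: [0.0, 0.5, -0.7]
grip_width: 0.7
```

Run:
```python
from h import *
at(536,46)
a=cap('top');b=cap('side');w=cap('wrist')
g=lambda c,x,y,wd,h,s:cv2.resize(c['img'][y:y+h,x:x+wd],None,fx=s,fy=s,interpolation=cv2.INTER_CUBIC)
A=g(a,150,140,100,100,4);C=g(b,170,200,100,100,4);
im=np.hstack([A,C]);D=np.hstack([cv2.resize(g(b,290,120,100,100,2),(300,200)),cv2.resize(w['img'],(320,200)),np.zeros((200,180,3),'uint8')])
cv2.imwrite('pics/12.png',cv2.convertScaleAbs(np.vstack([im,D]),alpha=1.3,beta=10))
```

```text
t=20.23 pos=[ 567.8 -266.9  243.2] yaw=-74.8 corr=[-31.8 312.9] tilt=[-0.0068 -0.0092] F=[ 0.   0.5 -0.7] M=[-0.03  0.02 -0.01] g=0.700 q6=0.68
```

View pics/12.png

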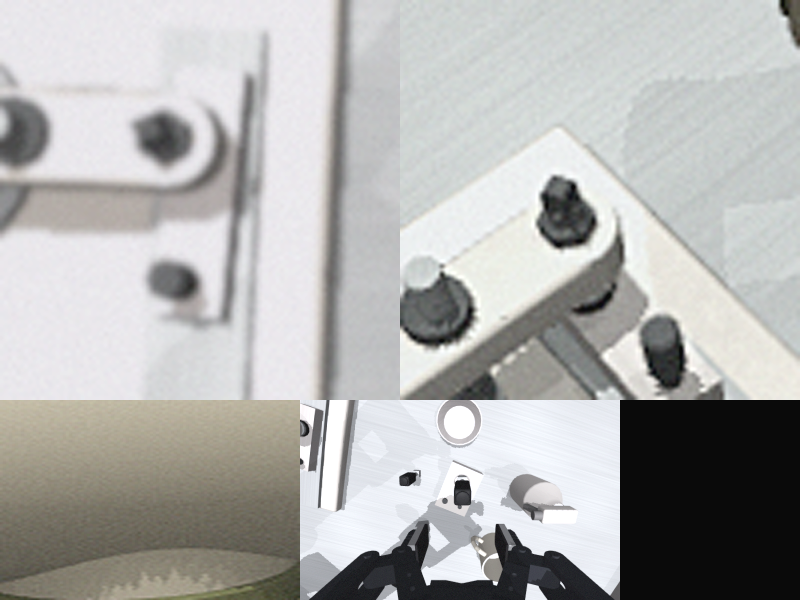

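Driver upright in the stand (wrist inset), bystanders in place. The top crop (4x, origin 150,140) shows the bar's right edge from (248,75) to (226,320) and the knob near (170,278), so the block's yaw is about -5°. The side view shows the foot down at the bar. Next I go to the knob, turning the tool to yaw 85°.

Call:
{"fn": "play_rows", "kwargs": {
  "plan": [
    [2,10,0,-0.007,-0.009,0.12,0.4],
    [2,15,0,0,0,0.12,0.4],
    [2,15,0,0,0,0.12,0.4],
    [2,15,0,0,0,0.12,0.4],
    [2,15,0,0,0,0.12,0.4]
  ]
}}

```text
time_s: 20.8
eef_pos: [577.2, -197.4, 242.5]
ee_rot: [0.001, 0.904, 0.428, 0.001]
force: [-0.3, -0.1, 0.3]
grip_width: 0.699
```

Call:
{"fn": "play_rows", "kwargs": {
  "plan": [
    [2,15,0,0,0,0.12,0.4],
    [2,15,0,0,0,0.12,0.4],
    [2,15,0,0,0,0.12,0.4],
    [2,15,0,0,0,0.12,0.4],
    [2,15,0,0,0,0.12,0.4]
  ]
}}

```text
time_s: 21.22
eef_pos: [585.5, -117.9, 238.8]
ee_rot: [-0.003, 0.729, 0.685, -0.001]
force: [-0.0, -0.2, -0.0]
grip_width: 0.699
```

Call:
{"fn": "play_rows", "kwargs": {
  "plan": [
    [2,15,0,0,0,0.12,0.4],
    [2,15,0,0,0,0.12,0.4],
    [2,15,0,0,0,0.12,0.4],
    [2,15,0,0,0,0.12,0.4],
    [2,15,0,0,0,0.12,0.4]
  ]
}}

```text
time_s: 21.63
eef_pos: [593.8, -38.5, 235.1]
ee_rot: [-0.006, 0.483, 0.876, -0.003]
force: [0.8, 0.4, -0.1]
grip_width: 0.701
```

Call:
{"fn": "play_rows", "kwargs": {
  "plan": [
    [2,15,0,0,0,0.12,0.4],
    [2,15,0,0,0,0.12,0.4],
    [2,15,0,0,0,0.12,0.4],
    [2,15,0,0,0,0.12,0.4],
    [2,15,0,0,0,0.12,0.4]
  ]
}}

```text
time_s: 22.05
eef_pos: [602.0, 40.8, 231.4]
ee_rot: [-0.009, 0.19, 0.982, -0.006]
force: [-0.1, -0.7, -0.4]
grip_width: 0.698
```

Run:
```python
from h import *
at(607,44)
a=load('top')
f=lambda u,v:[u/4+149.5,v/4+139.5]
for z in (35,45): 
    P=onz(a,[f(248,75),f(226,320),f(160,315)],z);d=P[1]-P[0];print(P.round(1),np.linalg.norm(d),np.degrees(np.arctan2(d[1],d[0])))
```

```text
t=22.05 pos=[602.   40.8 231.4] yaw=68.1 corr=[5.  3.2] tilt=[ 0.0086 -0.0197] F=[-0.1 -0.7 -0.4] M=[-0.   -0.02  0.06] g=0.698 q6=-1.31
[[642.8  28.6  35. ]
 [520.7  37.9  35. ]
 [523.2  70.5  35. ]] 122.468703050149 175.659912485142
[[641.   26.2  45. ]
 [520.3  35.4  45. ]
 [522.8  67.7  45. ]] 121.05447956101104 175.659912485142
```

Call:
{"fn": "play_rows", "kwargs": {
  "plan": [
    [3,2,5,0.0086,-0.0197,0.1,0.4],
    [0,0,0,0,0,0.1,0.4],
    [0,0,0,0,0,0.1,0.4],
    [0,0,0,0,0,0,0.4],
    [0,0,0,0,0,0,0.4]
  ]
}}

```text
time_s: 22.47
eef_pos: [603.3, 47.1, 232.8]
ee_rot: [-0.003, 0.03, 1.0, 0.0]
force: [0.6, -0.5, -0.1]
grip_width: 0.699
```

Run:
```python
from h import *
at(607,44)
w=cap('wrist','wk'); p=proj(w,[[536.6,51,87]])[0]; print(p)
x,y=int(p[0])-45,max(0,int(p[1])-45); cr=w['img'][y:y+90,x:x+90]; g=cr.max(2)
m=(g<75).astype('uint8'); cs,_=cv2.findContours(m,0,1)
for c in sorted(cs,key=cv2.contourArea)[-4:]:
    if cv2.contourArea(c)>30:
        e=cv2.fitEllipse(c); q=[e[0][0]+x,e[0][1]+y]; print(cv2.contourArea(c),e,q,onz(w,[q],87),onz(w,[q],75))
A=cv2.resize(cr,None,fx=6,fy=6,interpolation=cv2.INTER_CUBIC)
cv2.imwrite('pics/13.png',cv2.convertScaleAbs(A,alpha=1.3,beta=10))
```

```text
t=22.47 pos=[603.3  47.1 232.8] yaw=86.5 corr=[ 3.7 -3.1] tilt=[-0.0004 -0.0062] F=[ 0.6 -0.5 -0.1] M=[-0.05 -0.07 -0.05] g=0.699 q6=-1.63
[322.60237777 102.86412406]
346.0 ((42.372562408447266, 44.505470275878906), (20.64470100402832, 21.42108917236328), 176.6864776611328) [319.37256240844727, 101.5054702758789] [[535.36988285  48.43996785  87.        ]] [[535.59709413  48.31236861  75.        ]]
```

View pics/13.png

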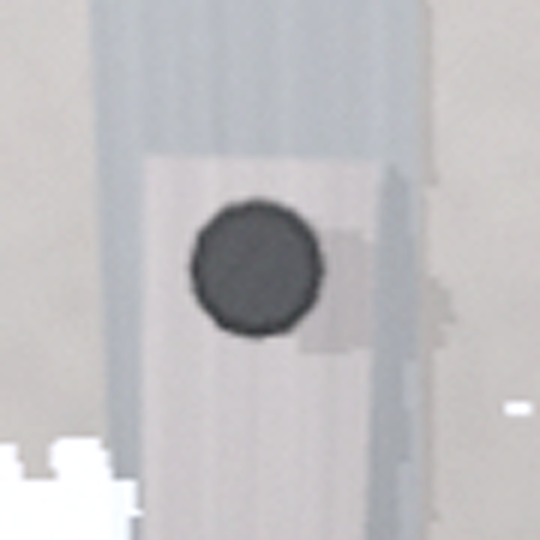

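Knob top is a clean circle at (257,268) in the 6x crop, giving (535.4,48.4), top z≈83. The bar lies straight beneath it. This was the last of the 12 pictures. Moving over the knob.

Call:
{"fn": "play_rows", "kwargs": {
  "plan": [
    [-20,0,0,0,-0.006,0,0.4],
    [-34,0,0,0,0,0,0.4],
    [-12,0,-10,0,0,0,0.4],
    [0,0,-10,0,0,0,0.4],
    [0,0,0,0,0,0,0.4]
  ]
}}

```text
time_s: 22.93
eef_pos: [534.7, 46.4, 210.2]
ee_rot: [-0.001, 0.037, 0.999, 0.0]
force: [-0.0, -1.1, -0.3]
grip_width: 0.704
```

```bash
python3 -c "
from h import *
at(535.4,48.4)"
```

```text
t=22.93 pos=[534.7  46.4 210.2] yaw=85.7 corr=[0.7 2. ] tilt=[-0.0006 -0.0018] F=[-0.  -1.1 -0.3] M=[ 0.01 -0.01  0.01] g=0.704 q6=-1.63
```

Call:
{"fn": "play_rows", "kwargs": {
  "plan": [
    [0.5,1.5,-25,0,-0.002,0,0.4],
    [0,0,-38,0,0,0,0.4],
    [0,0,-32,0,0,0,0.4],
    [0,0,-8,0,0,0,0.4],
    [0,0,0,0,0,0,0.4]
  ]
}}

```text
time_s: 23.35
eef_pos: [539.8, 47.1, 105.1]
ee_rot: [0.003, 0.041, 0.999, 0.0]
force: [0.2, -0.4, 0.2]
grip_width: 0.701
```

```bash
python3 -c "
from h import *
at(535.4,48.4)"
```

```text
t=23.35 pos=[539.8  47.1 105.1] yaw=85.3 corr=[-4.4  1.3] tilt=[0.0001 0.0062] F=[ 0.2 -0.4  0.2] M=[ 0.02 -0.01  0.  ] g=0.701 q6=-1.62
```

Call:
{"fn": "play_rows", "kwargs": {
  "plan": [
    [-5,1,-10,0,0.006,0,0.4],
    [0,0,-18,0,0,0,0.4],
    [0,0,-14,0,0,0,0.4],
    [0,0,-4,0,0,0,0.4],
    [0,0,0,0,0,0,0.4]
  ]
}}

```text
time_s: 23.77
eef_pos: [538.9, 47.7, 62.4]
ee_rot: [0.004, 0.042, 0.999, -0.0]
force: [0.2, 0.3, 0.1]
grip_width: 0.698
```

```bash
python3 -c "
from h import *
at(535.4,48.4)"
```

```text
t=23.77 pos=[538.9  47.7  62.4] yaw=85.2 corr=[-3.5  0.7] tilt=[0.0013 0.0082] F=[0.2 0.3 0.1] M=[-0.03  0.03  0.01] g=0.698 q6=-1.61
```

Call:
{"fn": "play_rows", "kwargs": {
  "plan": [
    [-4,0.6,-6,0.001,0.008,0,0.4],
    [0,0,-4,0,0,0,0.4],
    [0,0,0,0,0,0,0.4],
    [0,0,0,0,0,0,0.4]
  ]
}}

```text
time_s: 24.1
eef_pos: [536.4, 48.2, 54.8]
ee_rot: [0.002, 0.042, 0.999, -0.0]
force: [0.5, 0.0, -0.3]
grip_width: 0.697
```

```bash
python3 -c "
from h import *
at(535.4,48.4)"
```

```text
t=24.10 pos=[536.4  48.2  54.8] yaw=85.2 corr=[-1.   0.2] tilt=[0.0009 0.0047] F=[ 0.5  0.  -0.3] M=[-0.01 -0.01  0.01] g=0.697 q6=-1.61
```

Good. Closing gently at 20 N.

Call:
{"fn": "play_rows", "kwargs": {
  "plan": [
    [-0.7,0,0,0.001,0.004,0,0.1],
    [0,0,0,0,0,0,-0.3],
    [0,0,0,0,0,0,-0.6],
    [0,0,0,0,0,0,-1],
    [0,0,0,0,0,0,-1]
  ],
  "grip_force": 20
}}

```text
time_s: 24.52
eef_pos: [536.1, 48.3, 55.8]
ee_rot: [0.001, 0.042, 0.999, 0.0]
force: [0.3, 0.5, -1.2]
grip_width: 0.388
```

Call:
{"fn": "play_rows", "kwargs": {
  "plan": [
    [0,0,0,0,0,0,-1],
    [0,0,0,0,0,0,-1],
    [0,0,0,0,0,0,-1]
  ]
}}

```text
time_s: 24.77
eef_pos: [536.1, 48.2, 55.8]
ee_rot: [0.001, 0.042, 0.999, 0.0]
force: [0.0, 0.4, -0.8]
grip_width: 0.392
```

```bash
python3 -c "
from h import *
at(535.4,48.4)"
```

```text
t=24.77 pos=[536.1  48.2  55.8] yaw=85.2 corr=[-0.7  0.2] tilt=[-0.0001  0.0017] F=[ 0.   0.4 -0.8] M=[ 0.07 -0.03  0.02] g=0.392 q6=-1.61
```

Opening 0.39 (33 mm) means the fingertips have closed on the bar, so it sits higher than I estimated. I'll open, rise 12 mm and take the knob.

Call:
{"fn": "play_rows", "kwargs": {
  "plan": [
    [0,0,0,0,0,0,0.1],
    [0,0,0,0,0,0,0.1],
    [0,0,5,0,0,0,0.1],
    [0,0,6,0,0,0,0.1],
    [0,0,0,0,0,0,0.1]
  ]
}}

```text
time_s: 25.18
eef_pos: [536.3, 48.2, 68.1]
ee_rot: [0.001, 0.042, 0.999, 0.0]
force: [0.9, -0.3, 0.8]
grip_width: 0.556
```

```bash
python3 -c "
from h import *
at(535.4,48.4)"
```

```text
t=25.18 pos=[536.3  48.2  68.1] yaw=85.2 corr=[-0.9  0.2] tilt=[0.    0.002] F=[ 0.9 -0.3  0.8] M=[ 0.   -0.01 -0.02] g=0.556 q6=-1.61
```

Call:
{"fn": "play_rows", "kwargs": {
  "plan": [
    [0,0,0,0,0,0,-0.3],
    [0,0,0,0,0,0,-0.6],
    [0,0,0,0,0,0,-1],
    [0,0,0,0,0,0,-1],
    [0,0,0,0,0,0,-1]
  ]
}}

```text
time_s: 25.6
eef_pos: [536.6, 48.2, 69.0]
ee_rot: [0.002, 0.042, 0.999, -0.0]
force: [0.5, 0.3, 0.6]
grip_width: 0.204
```

Call:
{"fn": "play_rows", "kwargs": {
  "plan": [
    [0,0,0,0,0,0,-1],
    [0,0,0,0,0,0,-1]
  ]
}}

```text
time_s: 25.77
eef_pos: [536.6, 48.2, 68.9]
ee_rot: [0.002, 0.042, 0.999, -0.0]
force: [-0.4, 1.1, 1.7]
grip_width: 0.203
```

```bash
python3 -c "
from h import *
at(535.4,48.4)"
```

```text
t=25.77 pos=[536.6  48.2  68.9] yaw=85.2 corr=[-1.2  0.2] tilt=[0.0002 0.0034] F=[-0.4  1.1  1.7] M=[0.01 0.03 0.04] g=0.203 q6=-1.61
```

On the knob (17 mm). Drawing it slowly.

Call:
{"fn": "play_rows", "kwargs": {
  "plan": [
    [-1,0.05,0,0,0,0,-1],
    [-1.5,0.1,0,0,0,0,-1],
    [-1.5,0.1,0,0,0,0,-1]
  ]
}}

```text
time_s: 26.02
eef_pos: [533.6, 48.2, 69.0]
ee_rot: [0.003, 0.042, 0.999, -0.0]
force: [2.8, -0.4, -1.8]
grip_width: 0.198
```

```bash
python3 -c "
from h import *
at(522,49)"
```

```text
t=26.02 pos=[533.6  48.2  69. ] yaw=85.2 corr=[-11.6   0.8] tilt=[0.0005 0.0067] F=[ 2.8 -0.4 -1.8] M=[-0.03 -0.41 -0.03] g=0.198 q6=-1.62
```

Call:
{"fn": "play_rows", "kwargs": {
  "plan": [
    [-1.5,0.1,0,0,0,0,-1]
  ]
}}

```text
time_s: 26.1
eef_pos: [532.2, 48.3, 69.0]
ee_rot: [0.004, 0.042, 0.999, -0.0]
force: [2.7, -1.3, -0.2]
grip_width: 0.201
```

Call:
{"fn": "play_rows", "kwargs": {
  "plan": [
    [-1.5,0.1,0,0,0,0,-1]
  ]
}}

```text
time_s: 26.18
eef_pos: [530.6, 48.4, 69.0]
ee_rot: [0.004, 0.042, 0.999, -0.0]
force: [3.7, -0.1, -1.8]
grip_width: 0.206
```

Call:
{"fn": "play_rows", "kwargs": {
  "plan": [
    [-1.5,0.1,0,0,0,0,-1]
  ]
}}

```text
time_s: 26.27
eef_pos: [529.0, 48.4, 69.0]
ee_rot: [0.004, 0.042, 0.999, -0.0]
force: [3.3, -0.1, -1.4]
grip_width: 0.202
```

```bash
python3 -c "
from h import *
at(522,49)"
```

```text
t=26.27 pos=[529.   48.4  69. ] yaw=85.1 corr=[-7.   0.6] tilt=[0.0006 0.0077] F=[ 3.3 -0.1 -1.4] M=[-0.05 -0.4  -0.  ] g=0.202 q6=-1.62
```

Drag is about 3.2 N, steady: nipped, not loose or jammed. A few more millimetres.

Call:
{"fn": "play_rows", "kwargs": {
  "plan": [
    [-1.5,0.1,-0.1,0,0,0,-1],
    [-1.5,0.1,-0.1,0,0,0,-1],
    [-1.5,0.1,-0.1,0,0,0,-1],
    [-1,0.1,-0.1,0,0,0,-1]
  ]
}}

```text
time_s: 26.6
eef_pos: [523.4, 48.8, 69.0]
ee_rot: [0.005, 0.042, 0.999, -0.0]
force: [3.3, -0.6, -0.5]
grip_width: 0.201
```

Call:
{"fn": "play_rows", "kwargs": {
  "plan": [
    [0,0,0,0,0,0,-1],
    [0,0,0,0,0,0,-1]
  ]
}}

```text
time_s: 26.77
eef_pos: [523.1, 48.8, 69.0]
ee_rot: [0.005, 0.042, 0.999, -0.0]
force: [3.0, -0.1, -0.6]
grip_width: 0.204
```

```bash
python3 -c "
from h import *
at(522,49)"
```

```text
t=26.77 pos=[523.1  48.8  69. ] yaw=85.1 corr=[-1.1  0.2] tilt=[0.0007 0.0091] F=[ 3.  -0.1 -0.6] M=[ 0.01 -0.4  -0.03] g=0.204 q6=-1.62
```

Call:
{"fn": "play_rows", "kwargs": {
  "plan": [
    [0,0,0,0,0,0,-0.5],
    [0,0,0,0,0,0,0],
    [0,0,0,0,0,0,0.3],
    [0,0,0,0,0,0,0.3]
  ]
}}

```text
time_s: 27.1
eef_pos: [521.3, 49.1, 68.3]
ee_rot: [0.002, 0.042, 0.999, -0.0]
force: [-0.0, 0.0, 0.9]
grip_width: 0.643
```

Call:
{"fn": "play_rows", "kwargs": {
  "plan": [
    [0,0,8,0,0,0,0.3],
    [0,0,20,0,0,0,0.3],
    [0,0,30,0,0,0,0.3],
    [-10,0,35,0,0,0,0.3],
    [-10,0,35,0,0,0,0.3]
  ]
}}

```text
time_s: 27.52
eef_pos: [496.6, 49.6, 195.5]
ee_rot: [-0.006, 0.042, 0.999, 0.001]
force: [0.9, 0.2, 0.6]
grip_width: 0.654
```

Call:
{"fn": "play_rows", "kwargs": {
  "plan": [
    [20,0,20,0,0,0,0.3],
    [35,0,0,0,0,0,0.3],
    [35,0,0,0,0,0,0.3],
    [0,0,0,0,0,0,0.3],
    [0,0,0,0,0,0,0.3]
  ]
}}

```text
time_s: 27.93
eef_pos: [589.7, 49.9, 229.5]
ee_rot: [0.002, 0.042, 0.999, -0.0]
force: [-0.5, 0.1, -0.3]
grip_width: 0.654
```

Run:
```python
from h import *
at(522,49)
w=cap('wrist','wk2'); p=proj(w,[[522,49,94]])[0]; print(p)
x,y=max(0,int(p[0])-45),max(0,int(p[1])-45); cr=w['img'][y:y+90,x:x+90]; g=cr.max(2)
m=(g<75).astype('uint8'); cs,_=cv2.findContours(m,0,1)
for c in sorted(cs,key=cv2.contourArea)[-3:]:
    if cv2.contourArea(c)>100:
        e=cv2.fitEllipse(c); q=[e[0][0]+x,e[0][1]+y]; print(cv2.contourArea(c),e[1],onz(w,[q],94))
b=cap('side')
for (X,Y,Z) in [(571.5,-268.5,12),(571.5,-268.5,150)]: print(proj(b,[[X,Y,Z]]))
m=(b['img'][130:220,320:370].max(2)<45).astype('uint8'); cs,_=cv2.findContours(m,0,1); c=max(cs,key=cv2.contourArea); print('driver',cv2.boundingRect(c))
```

```text
t=27.93 pos=[589.7  49.9 229.5] yaw=85.2 corr=[-67.7  -0.9] tilt=[0.0002 0.0032] F=[-0.5  0.1 -0.3] M=[-0.02 -0.    0.03] g=0.654 q6=-1.60
[314.38107889 100.83454828]
352.0 (20.89921760559082, 21.52557373046875) [[521.75982315  48.97477284  94.        ]]
[[342.55559351 204.82325322]]
[[345.9510598  158.70331949]]
driver (0, 67, 33, 23)
```

```bash
python3 -c "
from rig import ctrl; print(ctrl.finish_job())"
```

```text
the job is handed in; nothing more can be done
None
```

The stop is set and the job is handed in, at about 28 s of the 72 s allowed. The nip force itself was estimated, not measured directly.

**Turning the screw:** I fitted the driver and turned the screw down about half a turn. Free running took about 0.15 N m.
- The contact point came from a smooth rise in the last joint's torque, starting at 3.03 rad of tool turn. The wrist torque was too noisy (±0.03 N m) to show it clearly.
- I stopped about 0.2 rad past contact. For any stiffness you gave, that means about 3 to 8 N, most likely 4 to 5 N.

**Putting the driver back:** it lifted off without side force and went back in its stand, touching the floor at the same height as at pick-up. The picture taken after release showed it upright. My last check of it from the side camera failed because the arm was in the way.

**Drawing the block:** I drew it 13.6 mm by the camera. The drag was a steady 3 N or so, so it is nipped but not jammed.

**One slip:** the first close on the block took the sides of the bar instead of the knob, at 20 N. I opened, rose and gripped the knob instead. I saw no sign that this shifted the block.

The last wrist view showed the knob standing as before. I gave the tin, mug and bottle no contact, and they were in place when last pictured, before I drew the block.

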